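Fetch the hemmed-in master for the roundness tester

TASK

The roundness tester is due for its check: first clear the three tall samples from around its master (the short steel piece with the yellow band on the blue tray) and stand them all on the rubber mat, then set the master gently, upright, on the middle of the tester's round stage and leave it there. When it stands there, put each sample back upright on the middle of the pad of its own colour on the tray, for the pad tells which machine it came from. Let nothing fall over and leave the oil bottle where it is.

Things in the scene. Friction and masses are not known exactly. Their poses are not given: they have to be found in the camera images.
- sample_red_centre (a point): Tall red sample, loose: a turned hollow part of bright steel, upright, its top 26 mm painted red, open bore at the top; 126 mm high, 44 mm across for the lowest 30 mm and 39 mm across above 33 mm. About 0.45 kg. The point is its centre, half-way up (63 mm above its foot), z along its axis. At the start it stands on the pad of its own colour, close beside the master.
- sample_green_centre (a point): Tall green sample, loose: a turned hollow brass bush, upright, its top 26 mm painted green, open bore at the top; 118 mm high, flange 45 mm across for the lowest 12 mm and 40 mm across above. About 0.45 kg. The point is its centre, half-way up (59 mm above its foot), z along its axis. At the start it stands on the pad of its own colour, close beside the master.
- sample_white_centre (a point): Tall white sample, loose: a turned hollow part of dark blackened steel, upright, its top 26 mm painted white, open bore at the top; 122 mm high, 42 mm across throughout. About 0.45 kg. The point is its centre, half-way up (61 mm above its foot), z along its axis. At the start it stands on the pad of its own colour, close beside the master.
- master_centre (a point): The master, loose: a short polished steel cylinder, 50 mm high, 36 mm across, on a foot 46 mm across and 8 mm high; yellow band and yellow ring on top. About 0.36 kg. The point is its centre, half-way up (25 mm), z along its axis. It starts on the blue tray's floor with a tall sample 53 mm from it on its +y and -y sides and 57 mm on its -x side (tray axes): no room for a gripper.
- pad_red: Red square location pad, 52 x 52 x 2 mm, lying fixed on the blue tray's floor (4 mm thick); origin at the centre of its underside, axes as the tray's. The tray (220 mm along x, 200 mm along y, rim 24 mm high, x away from the robot) has one pad at the master's +y side, one at its -y side and one at its -x side; which colour is where varies.
- pad_green: Green square location pad, 52 x 52 x 2 mm, lying fixed on the blue tray's floor (4 mm thick); origin at the centre of its underside, axes as the tray's. The tray (220 mm along x, 200 mm along y, rim 24 mm high, x away from the robot) has one pad at the master's +y side, one at its -y side and one at its -x side; which colour is where varies.
- pad_white: White square location pad, 52 x 52 x 2 mm, lying fixed on the blue tray's floor (4 mm thick); origin at the centre of its underside, axes as the tray's. The tray (220 mm along x, 200 mm along y, rim 24 mm high, x away from the robot) has one pad at the master's +y side, one at its -y side and one at its -x side; which colour is where varies.
- mat: Rubber mat with a grey cloth face, flat and empty at the start, fixed on the bench: 230 mm along its x, 210 mm along its y, 4 mm thick; origin at the centre of its underside. The side area. It lies beside the blue tray, left or right of it.
- stage (a point): Centre of the flat top of the roundness tester's round stage: dark steel, turned circles, bright middle, 150 mm across, 132 mm above the bench, fixed. The tester is a light grey machine, 280 by 420 mm, base 95 mm high. Its 455 mm column begins 195 mm from this point towards the point's +y; the drawn-back probe hangs 160 mm away, 160 mm above the stage.
- oil_centre (a point): Bystander: loose amber oil bottle with a red cap, 52 mm across, 115 mm high, standing on the bench just beyond the gap between tray and mat. The point is its centre, half-way up.

How it is judged:
By the outcome, as a careful person would: the job done as asked, in the order asked, and still so for the second after the job is handed in, with the robot touching nothing.
It also fails if it takes over 144 s, if anything falls off the work surface, if the arm or the gripper's body presses on something with over 40 N, if the wrist force passes 120 N, or if a joint passes its speed limit or range.

ROBOT

A 6-joint arm with a two-finger parallel gripper is mounted at the origin on the work surface. World frame = base frame: x ahead of the robot, y to its left, z up, the work surface at z = 0. Lengths are in m, angles in rad, forces in N, time in s.
With the tool pointing down it reaches from about 0.35 to 0.85 m from the base axis. Payload 8.1 kg.
Tool frame: the origin (TCP) lies between the finger pads; the fingertips stand 8 mm ahead of it and the grasp point (between the pads) lies 11 mm behind it (bot.tip_reach is the distance from the TCP to the fingertips, in m); x points along the fingers, z is the direction in which the jaws open and shut, and the axes are right-handed (so a half turn about x gives the same grasp; the last joint's range is limited). The gripper opens to 85 mm and grips with 20 to 120 N. Pads are 22 mm wide; open, the fingers measure 114 mm over their backs; the gripper's body (76 mm by 85 mm) begins 54 mm behind the grasp point. The pads swing forward as they close: fully open they stand 13 mm farther back than shut.
Start: joints at [-1.23, 0.13, 1.488, -0, 1.523, -0.085], TCP at [0.248, -0.546, 0.208] pointing down, gripper open.
Joint ranges: [-2.96, 2.96], [-0.89, 2.26], [0.02, 2.5], [-1.34, 4.48], [0, 2.73], [-2.66, 2.66]. Speed limits (rad/s): [2.39, 2.39, 2.79, 3.14, 3.14, 3.14].

INTERFACE

Orientations are given as a 3x3 rotation matrix whose columns are the frame's x, y, z axes.
In Python, from bench import bot gives the robot as it stands.
- The arm moves only by the shell command python3 -m inch 'ROWS' [FORCE]. ROWS is JSON, a list of rows, each a list of 7 numbers: the shift along the tool's x, y, z in mm, then the turn, a rotation vector about the tool's x, y, z in degrees, then the gripper command: -1 is shut, 1 is fully open, values between are in proportion. In form: [[x, y, z, wx, wy, wz, jaw], ...]. A call has exactly 10 rows; each row is the pose to reach, as a shift and turn from the pose commanded when the call began, along the tool's axes at that moment; what a row does not reach only later rows make up. A row lasts 1/10 s, in which the tool goes at most 50 mm and 8.59 degrees, less where a joint would pass 70% of its speed; a pose out of reach is approached as far as the arm can. A call with a gripper value outside its range is refused whole. The fingers move at their own pace and stop on an object; FORCE is the grip in N (left out, the last holds). Time passes only in rows, so rows that repeat a pose let the fingers close, or fill a call up. It gives the time, the measured TCP pose, the force and the opening at its end, in the units of the state.
- bot.read_state(): the state, without advancing time (a new reading comes with each control period).
- bot.camera(name): name is "scene" or "side" or "wrist"; returns a dict with "image" (400x640x3 uint8, blue, green, red), "fx", "fy", "cx", "cy" (pixels), "R" (3x3) and "t" (3): a world point X has camera coordinates R X + t. Camera axes: x right, y down, z forward; pixel columns grow to the right and rows downward; lengths in m; the calibration is good to about 2 mm. A picture is of the moment at which its call begins. There is no depth.
- bot.hand_in(): hands the job in, once; it reports no verdict.
The state is a dict: "time_s": time; "qpos": joint angles; "dq": joint speeds; "joint_torque": joint torques, N m; "tcp_pos": TCP position; "orientation": TCP orientation; "force": force on the tool from outside, world axes, zero at the start; "ft_torque": the same for the moment, N m; "finger_gap": opening from 0.0 (shut) to 1.0 (fully open).
Only numpy, scipy, OpenCV 4.12 (cv2) and the standard library are available. Lean on these libraries where they do the work, as an engineer would, in place of code of your own. Each camera call takes 0.05 s, during which the arm holds its last target.

## Working session

There is one attempt and no reset: what is moved stays moved. The work goes in short steps, Python scripts to look and compute and a shell command to move; the robot and the scene stay as the last step left them, time stands still between calls to the robot, and variables do not carry over. Pictures are saved under pics/ and viewed, and the job is handed in when it is done.

```bash
ls; mkdir -p pics
python3 - <<'E'
from bench import bot
import cv2
s=bot.read_state();print(s)
for n in["scene","side","wrist"]:
    c=bot.camera(n);cv2.imwrite(f"pics/a_{n}.png",c["image"]);print(n,c["fx"],c["cx"],c["cy"],c["R"],c["t"])
E
```

```text
pics
{'time_s': 0.0, 'qpos': array([-1.23037673e+00,  1.31181492e-01,  1.48928777e+00,  4.70566005e-05,
        1.52297332e+00, -8.54195864e-02]), 'dq': array([-5.77898492e-05, -1.36534821e-04,  1.35049498e-03, -1.59515939e-03,
        3.10677526e-04,  1.10055982e-03]), 'joint_torque': array([-1.12927777e-03, -5.69405115e+01, -5.00552130e+01, -2.99183712e-04,
        1.50368165e-02,  1.18925661e-05]), 'tcp_pos': array([ 0.2476808 , -0.54584839,  0.20682765]), 'orientation': array([[-5.73353543e-04,  9.10693406e-01,  4.13082549e-01],
       [ 1.75946330e-03,  4.13082896e-01, -9.10691729e-01],
       [-9.99998288e-01,  2.04655257e-04, -1.83917417e-03]]), 'force': array([ 0.42167143,  0.36559326, -1.16936008]), 'ft_torque': array([-0.05836154, -0.04842247,  0.00036472]), 'finger_gap': 1.0001102593761517}
scene 394.2002825309181 322.03810410592484 197.50067517599615 [[-0.59022181  0.80707853  0.01620074]
 [ 0.58400749  0.4407716  -0.68165655]
 [-0.55729119 -0.39286721 -0.73149292]] [ 0.34520309 -0.28810018  1.2467823 ]
side 454.2481328381966 325.0631878873445 202.28728079635783 [[ 0.91212721 -0.40965657  0.01433365]
 [-0.23456136 -0.55030468 -0.80133995]
 [ 0.33616205  0.72756186 -0.59803748]] [-0.55401201  0.21463075  0.9069561 ]
wrist 316.30220175852145 320.1217215472656 200.1269177143397 [[ 0.41251454 -0.91094976 -0.00151116]
 [-0.87238291 -0.39552642  0.28724017]
 [-0.26225907 -0.11717243 -0.9578574 ]] [-0.5990792  -0.0370802   0.37867029]
```

View pics/a_scene.png

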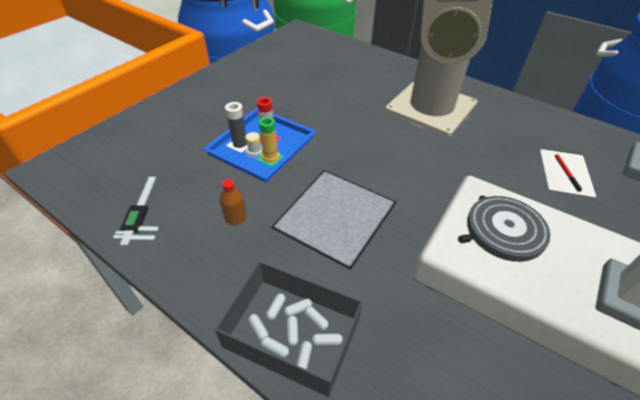

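View pics/a_side.png

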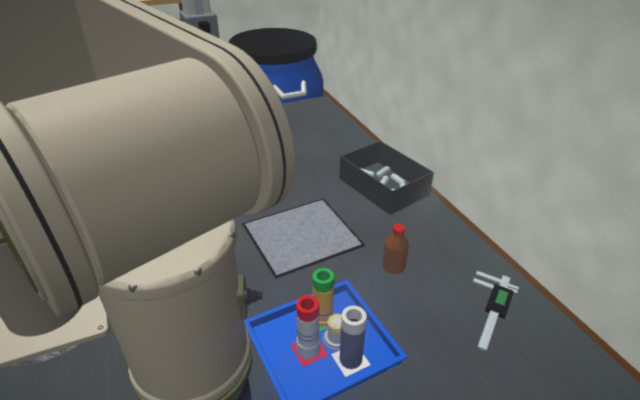

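View pics/a_wrist.png

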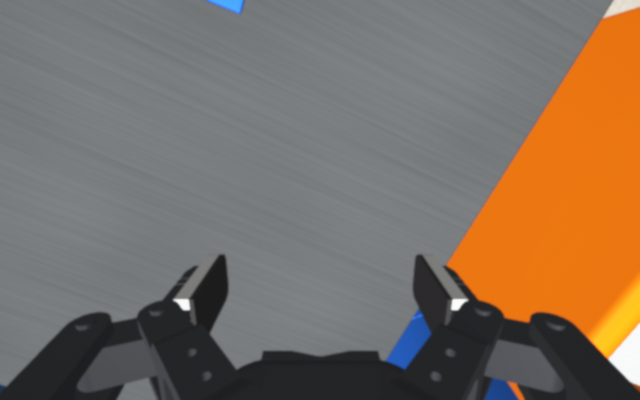

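Scene and side views agree: the tray with its samples is on the robot's right (scene ~(261,147)), the mat is in the middle (335,217), and the tester is on the left with its stage at (510,225). The bottle stands at (233,202). In the wrist view only the bench and the bin edge are visible.

```bash
cat > h.py <<'E'
import numpy as np, cv2
from bench import bot
def cam(n,save=None):
    c=bot.camera(n)
    c["R"]=np.array(c["R"]);c["t"]=np.array(c["t"])
    if save: cv2.imwrite("pics/%s.png"%save,c["image"])
    return c
def ray(c,uv):
    d=np.array([(uv[0]-c["cx"])/c["fx"],(uv[1]-c["cy"])/c["fy"],1.])
    return -c["R"].T@c["t"], c["R"].T@d
def plane(c,uv,z):
    o,d=ray(c,uv); return o+d*(z-o[2])/d[2]
def tri(obs):
    A=np.zeros((3,3));b=np.zeros(3);L=[]
    for c,uv in obs:
        o,d=ray(c,uv);d=d/np.linalg.norm(d);P=np.eye(3)-np.outer(d,d);A+=P;b+=P@o;L.append((o,P))
    x=np.linalg.solve(A,b); return x,[round(1e3*np.linalg.norm(P@(x-o)),1) for o,P in L]
def proj(c,X):
    p=c["R"]@np.asarray(X)+c["t"]; return np.array([c["fx"]*p[0]/p[2]+c["cx"],c["fy"]*p[1]/p[2]+c["cy"]])
RNG={"red":[((0,120,60),(8,255,255)),((172,120,60),(180,255,255))],"green":[((50,120,50),(80,255,255))],
"blue":[((105,140,60),(125,255,255))],"yellow":[((18,70,120),(34,255,255))],"white":[((0,0,170),(180,40,255))]}
def mask(im,name):
    h=cv2.cvtColor(im,cv2.COLOR_BGR2HSV);m=np.zeros(h.shape[:2],np.uint8)
    for a,b in RNG[name]: m|=cv2.inRange(h,a,b)
    return m
def blobs(m,amin=30):
    n,l,st,ce=cv2.connectedComponentsWithStats(m)
    return [(st[i].tolist(),ce[i].round(1).tolist()) for i in range(1,n) if st[i][4]>=amin]
E
python3 - <<'E'
from h import *
np.set_printoptions(precision=3,suppress=True)
for n in["scene","side"]:
    c=cam(n);print(n,"campos",-c["R"].T@c["t"])
    for k in RNG:
        print(k,[b for b in blobs(mask(c["image"],k)) if b[0][4]<4000])
    cv2.imwrite(f"pics/b_{n}.png",cv2.resize(c["image"][80:290,190:400] if n=="scene" else c["image"][190:400,230:440],None,fx=2.8,fy=2.8,interpolation=cv2.INTER_CUBIC))
E
```

```text
scene campos [1.067 0.338 0.71 ]
red [([257, 97, 15, 16, 200], [264.4, 104.0]), ([556, 155, 17, 23, 100], [563.8, 165.9]), ([222, 179, 13, 13, 133], [227.9, 184.9])]
green [([274, 0, 82, 37, 2112], [317.8, 13.5]), ([260, 117, 15, 16, 207], [266.9, 124.4]), ([259, 156, 17, 10, 40], [266.2, 161.4]), ([125, 211, 13, 14, 102], [131.3, 218.1])]
blue [([179, 0, 95, 63, 3446], [224.5, 23.1]), ([243, 108, 17, 26, 305], [251.3, 121.7]), ([203, 114, 113, 68, 2461], [263.0, 148.7])]
yellow [([6, 33, 194, 89, 643], [102.9, 76.7]), ([246, 133, 14, 12, 70], [252.8, 139.4]), ([262, 132, 17, 30, 353], [269.7, 147.3])]
white [([123, 0, 58, 22, 638], [159.3, 6.7]), ([243, 10, 31, 20, 174], [260.5, 21.7]), ([599, 39, 22, 13, 88], [606.8, 44.8]), ([386, 83, 91, 50, 1382], [432.7, 110.5]), ([225, 102, 17, 16, 161], [234.2, 108.0]), ([227, 142, 35, 13, 118], [243.6, 148.9]), ([541, 149, 55, 48, 1539], [566.7, 172.7]), ([138, 177, 17, 28, 197], [146.0, 190.6]), ([492, 211, 35, 26, 598], [509.1, 223.4]), ([139, 226, 19, 5, 70], [148.1, 228.0]), ([114, 231, 41, 14, 263], [130.8, 236.4]), ([268, 294, 17, 24, 
[... 865 characters left out ...]
, 10, 48], [385.9, 91.7]), ([0, 105, 15, 28, 233], [4.7, 120.6]), ([442, 116, 11, 10, 49], [447.2, 120.7]), ([426, 119, 13, 14, 107], [431.6, 125.2]), ([509, 160, 13, 12, 52], [515.6, 166.9]), ([485, 162, 16, 17, 160], [491.9, 169.7]), ([377, 167, 11, 7, 30], [381.9, 170.1]), ([392, 174, 13, 12, 63], [398.2, 179.1]), ([110, 221, 122, 66, 2715], [177.0, 259.4]), ([477, 272, 41, 17, 157], [498.9, 279.8]), ([474, 279, 19, 8, 52], [482.7, 282.6]), ([0, 296, 107, 66, 2475], [54.2, 332.6]), ([341, 306, 25, 19, 209], [353.7, 315.1]), ([479, 311, 19, 38, 306], [487.8, 329.9]), ([332, 317, 9, 9, 65], [336.5, 320.8]), ([325, 331, 14, 15, 48], [329.5, 340.0]), ([332, 351, 38, 26, 242], [349.6, 364.6])]
```

Run:
```python
import cv2
im=cv2.imread("pics/a_scene.png");cv2.imwrite("pics/b_stage.png",cv2.resize(im[160:360,400:640],None,fx=3,fy=3,interpolation=cv2.INTER_CUBIC))
```

```text
(no output)
```

View pics/b_scene.png

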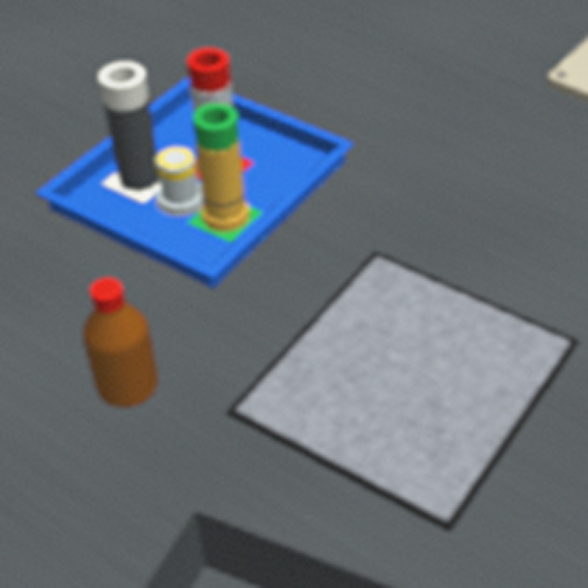

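View pics/b_side.png

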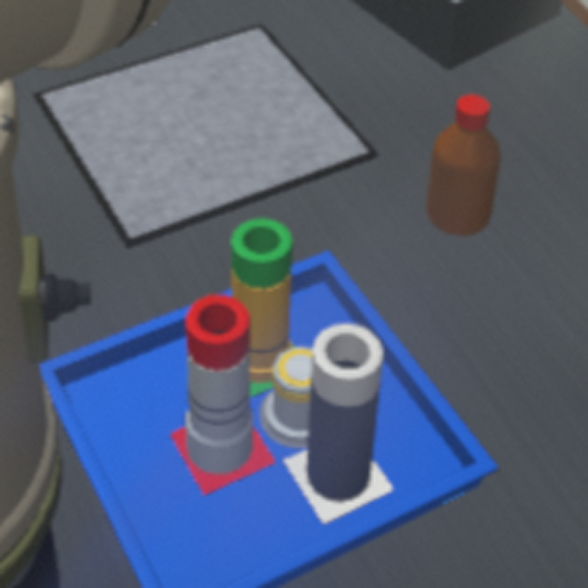

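View pics/b_stage.png

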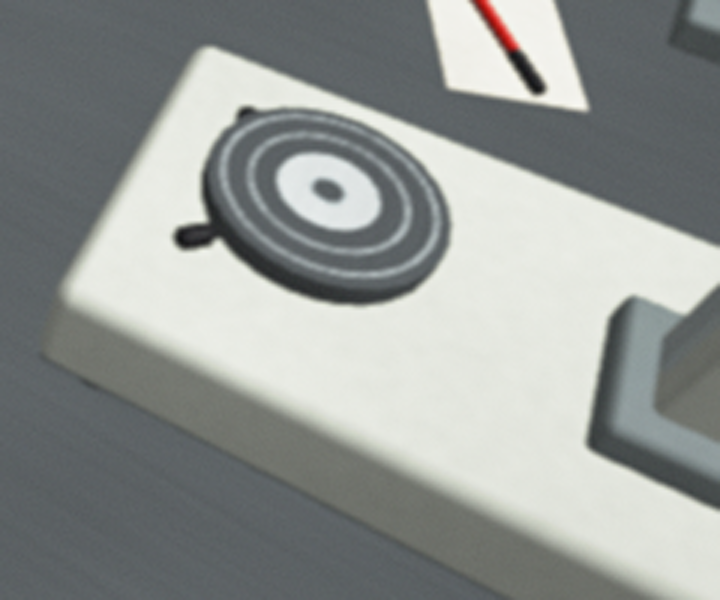

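Run:
```python
from h import *
np.set_printoptions(precision=4,suppress=True)
s=cam("scene");d=cam("side")
for k,a,b in [("red",(264.6,101.4),(307.9,303.6)),("green",(267.5,121.8),(323.6,275.7)),("white",(234.3,106.4),(353.9,314.6)),("master",(252.9,136.4),(336.4,321.1))]:
    print(k,*tri([(s,a),(d,b)]))
S=lambda u,v:(u/2.8+190,v/2.8+80); D=lambda u,v:(u/2.8+230,v/2.8+190)
print("tray rim scene",[plane(s,S(*p),.024) for p in[(42,190),(193,80),(350,146),(213,278)]])
print("tray side",[plane(d,D(*p),.024) for p in[(42,366),(325,254),(495,466)]])
print("mat scene",[plane(s,S(*p),.004) for p in[(232,411),(376,254),(576,342),(450,524)]])
print("mat side",[plane(d,D(*p),.004) for p in[(38,97),(263,27),(374,154),(130,243)]])
print("stage",plane(s,(509,223.3),.132))
print("oil",plane(s,S(120,345),.05),plane(d,D(462,185),.05))
```

```text
red [ 0.4402 -0.2945  0.1292] [np.float64(1.2), np.float64(1.2)]
green [ 0.4938 -0.2384  0.1207] [np.float64(1.6), np.float64(1.6)]
white [ 0.5014 -0.344   0.1264] [np.float64(1.5), np.float64(1.5)]
master [ 0.4976 -0.2926  0.0523] [np.float64(0.3), np.float64(0.3)]
tray rim scene [array([ 0.5863, -0.3874,  0.024 ]), array([ 0.364 , -0.3965,  0.024 ]), array([ 0.3533, -0.1944,  0.024 ]), array([ 0.5779, -0.1774,  0.024 ])]
tray side [array([ 0.3493, -0.2025,  0.024 ]), array([ 0.5715, -0.1863,  0.024 ]), array([ 0.5895, -0.3926,  0.024 ])]
mat scene [array([ 0.6704, -0.0767,  0.004 ]), array([ 0.4481, -0.0928,  0.004 ]), array([0.4334, 0.1112, 0.004 ]), array([0.6543, 0.1255, 0.004 ])]
mat side [array([0.4315, 0.0999, 0.004 ]), array([0.6566, 0.1171, 0.004 ]), array([ 0.6691, -0.0836,  0.004 ]), array([ 0.4474, -0.0993,  0.004 ])]
stage [0.4658 0.3523 0.132 ]
oil [ 0.6989 -0.1659  0.05  ] [ 0.6877 -0.1853  0.05  ]
```

Heights check against the text: tops at 129/121/126/52 mm against nominal 132/124/128/54. Next I'll take the wrist camera over the tray.

```bash
python3 -m inch '[[-15,20,-8,2,0,0,1],[-35,55,-23,5,0,0,1],[-43,95,-40,8,0,0,1],[-43,135,-57,11,0,0,1],[-43,175,-75,14,0,0,1],[-43,215,-92,17,0,0,1],[-43,255,-109,20.2,0,0,1],[-43,290,-124,20.2,0,0,1],[-43,310,-132,20.2,0,0,1],[-43,316,-135,20.2,0,0,1]]' 50
python3 - <<'E'
from h import *
np.set_printoptions(precision=4,suppress=True)
c=cam("wrist","c_w");s=bot.read_state();print(s["time_s"],s["tcp_pos"],s["orientation"],s["dq"])
E
```

```text
time_s: 1.35
tcp_pos: [0.4813, -0.2909, 0.2509]
orientation: [[0.0, 0.997, 0.076], [0.0, 0.076, -0.997], [-1.0, 0.0, -0.0]]
force: [0.0, -0.2, 1.0]
finger_gap: 1.002
1.4 [ 0.481  -0.2913  0.2509] [[ 0.0002  0.9971  0.0757]
 [ 0.0004  0.0757 -0.9971]
 [-1.      0.0002 -0.0004]] [-0.0431 -0.0066  0.0054 -0.0111  0.002  -0.0365]
```

View pics/c_w.png

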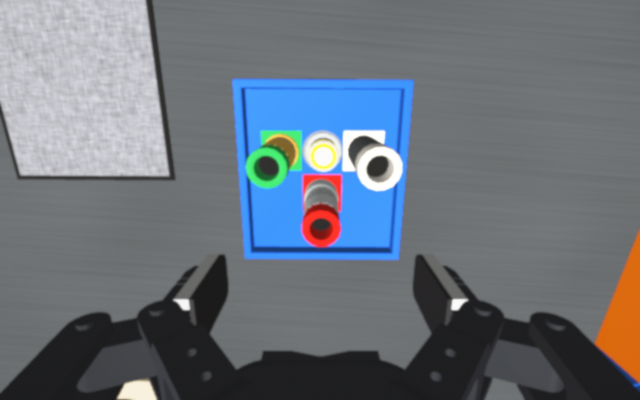

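The wrist view is square to the tray. The green ring is at (267,166), white at (379,167), red at (321,225) and the master at (323,153), with the coloured pads under their samples. I'll measure the bore holes here and from a second place, 60 mm on.

```bash
cat >> h.py <<'E'
def bores(im,names=("red","green","white"),amin=40):
    out={}
    for k in names:
        m=mask(im,k)
        if k=="white":
            h=cv2.cvtColor(im,cv2.COLOR_BGR2HSV);m=cv2.inRange(h,(0,0,140),(180,45,255))
        m=cv2.morphologyEx(m,cv2.MORPH_CLOSE,np.ones((3,3)))
        cs,hi=cv2.findContours(m,cv2.RETR_CCOMP,cv2.CHAIN_APPROX_NONE)
        if hi is None: continue
        L=[]
        for c,h in zip(cs,hi[0]):
            if h[3]>=0 and cv2.contourArea(c)>amin:
                e=cv2.fitEllipse(c)
                if e[1][0]/e[1][1]>.75: L.append((cv2.contourArea(c),e))
        L.sort(key=lambda x:-x[0]); out[k]=[(np.round(e[0],1),np.round(e[1],1)) for a,e in L[:3]]
    return out
E
python3 - <<'E'
from h import *
import pickle
np.set_printoptions(precision=4,suppress=True)
c=cam("wrist");pickle.dump(c,open("v1.pkl","wb"))
for k,v in bores(c["image"]).items(): print(k,v)
E
python3 -m inch '[[0,-10,0,0,0,0,1],[0,-25,0,0,0,0,1],[0,-40,0,0,0,0,1],[0,-55,0,0,0,0,1],[0,-60,0,0,0,0,1],[0,-60,0,0,0,0,1],[0,-60,0,0,0,0,1],[0,-60,0,0,0,0,1],[0,-60,0,0,0,0,1],[0,-60,0,0,0,0,1]]'
python3 - <<'E'
from h import *
import pickle
np.set_printoptions(precision=4,suppress=True)
c=cam("wrist","c_w2");pickle.dump(c,open("v2.pkl","wb"))
for k,v in bores(c["image"]).items(): print(k,v)
a=pickle.load(open("v1.pkl","rb"));
B1=bores(a["image"]);B2=bores(c["image"])
for k in B1:
    if B1[k] and B2[k]: print(k,*tri([(a,B1[k][0][0]),(c,B2[k][0][0])]))
E
```

```text
red []
green [(array([267.7, 165.5]), array([17.5, 22.4]))]
white [(array([322.7, 155.6]), array([27.4, 27.7])), (array([377., 167.]), array([20.7, 26.5]))]
time_s: 2.45
tcp_pos: [0.4203, -0.2972, 0.2508]
orientation: [[-0.0, 0.997, 0.074], [0.0, 0.074, -0.997], [-1.0, -0.0, -0.0]]
force: [-0.4, 0.7, 0.6]
finger_gap: 1.002
red [(array([319. , 163.7]), array([18. , 21.3]))]
green [(array([262.8,  99.9]), array([21.1, 25.6]))]
white [(array([321.4,  99.9]), array([28.8, 30.1])), (array([379. ,  99.4]), array([23.8, 28.9]))]
green [ 0.4938 -0.239   0.1113] [np.float64(0.0), np.float64(0.0)]
white [ 0.4986 -0.2929  0.0531] [np.float64(0.0), np.float64(0.0)]
```

View pics/c_w2.png

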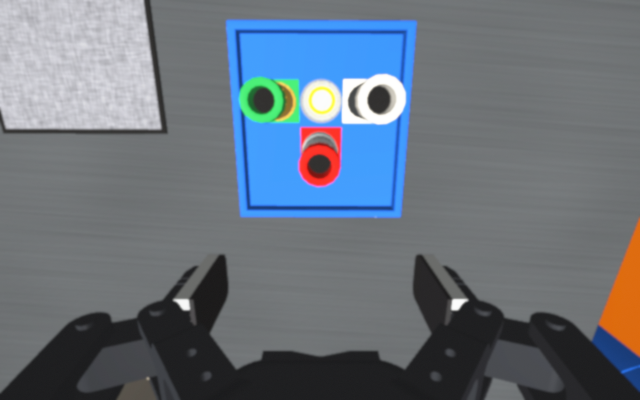

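```bash
python3 - <<'E'
import cv2
im=cv2.imread("pics/c_w2.png")[70:200,225:420];cv2.imwrite("pics/c_w2z.png",cv2.resize(im,None,fx=4,fy=4,interpolation=cv2.INTER_CUBIC))
E
python3 - <<'E'
from h import *
import pickle
np.set_printoptions(precision=4,suppress=True)
a=pickle.load(open("v1.pkl","rb"));c=pickle.load(open("v2.pkl","rb"))
top={"red":.132,"green":.124,"white":.128};rad={"red":.0195,"green":.020,"white":.021}
# top rim outer: fit of expected-radius circle to ring: RANSAC-free HoughCircles on masks
for nm,v in (("v1",a),("v2",c)):
    for k,B in bores(v["image"]).items():
        for b in B: print(nm,k,b[0],plane(v,b[0],top[k]))
    g=cv2.resize(cv2.cvtColor(v["image"],cv2.COLOR_BGR2HSV)[:,:,2],None,fx=4,fy=4,interpolation=cv2.INTER_CUBIC)
    for k,u in {"red":(319,163) if nm=="v2" else (321,225),"green":(263,100) if nm=="v2" else (267,166),"white":(379,99) if nm=="v2" else (379,167)}.items():
        X=plane(v,u,top[k]);z=(v["R"]@X+v["t"])[2];r=v["fx"]*rad[k]/z
        ch=cv2.resize(v["image"],None,fx=4,fy=4,interpolation=cv2.INTER_CUBIC)
        m=cv2.resize(mask(v["image"],k),None,fx=4,fy=4) if k!="white" else g
        h=cv2.HoughCircles(cv2.GaussianBlur(m,(9,9),0),cv2.HOUGH_GRADIENT,1,400,param1=80,param2=8,minRadius=int(4*r-3),maxRadius=int(4*r+3)) if 0 else None
        sub=cv2.GaussianBlur(m,(9,9),0)[int(4*(u[1]-35)):int(4*(u[1]+35)),int(4*(u[0]-35)):int(4*(u[0]+35))]
        h=cv2.HoughCircles(sub,cv2.HOUGH_GRADIENT,1,200,param1=80,param2=8,minRadius=int(4*r-4),maxRadius=int(4*r+4))
        if h is not None:
            q=h[0,0];p=(q[0]/4+int(4*(u[0]-35))/4-.375,q[1]/4+int(4*(u[1]-35))/4-.375);print("  hough",k,np.round(p,1),q[2]/4,round(r,1),plane(v,p,top[k]))
    # pads & tray floor
print("yellow ring",plane(c,(321.4,99.9),.054),plane(a,(322.7,155.6),.054))
E
```

```text
v1 green [267.7 165.5] [ 0.4963 -0.241   0.124 ]
v1 white [322.7 155.6] [ 0.51   -0.2914  0.128 ]
v1 white [377. 167.] [ 0.5032 -0.3422  0.128 ]
  hough red [320.5 223. ] 19.7 20.3 [ 0.4459 -0.2943  0.132 ]
  hough green [266.8 165.2] 21.275 21.4 [ 0.4964 -0.2401  0.124 ]
  hough white [368.  156.2] 22.45 22.8 [ 0.5125 -0.3328  0.128 ]
v2 red [319.  163.7] [ 0.4422 -0.2946  0.132 ]
v2 green [262.8  99.9] [ 0.4938 -0.2412  0.124 ]
v2 white [321.4  99.9] [ 0.4975 -0.2927  0.128 ]
v2 white [379.   99.4] [ 0.5015 -0.3426  0.128 ]
  hough red [319.2 163.8] 20.9 21.5 [ 0.4422 -0.2948  0.132 ]
  hough green [263.  100.5] 21.7 22.7 [ 0.4933 -0.2414  0.124 ]
  hough white [369.8 105.2] 23.45 24.2 [ 0.4961 -0.3351  0.128 ]
yellow ring [ 0.4986 -0.2929  0.054 ] [ 0.4988 -0.2929  0.054 ]
```

View pics/c_w2z.png

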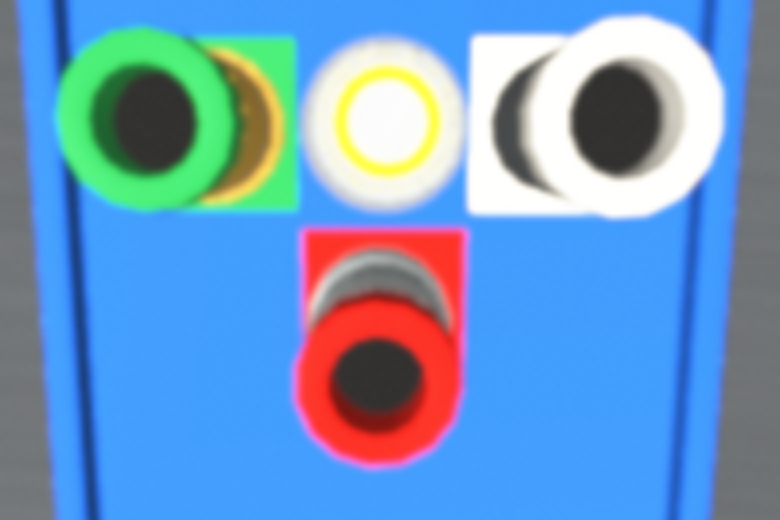

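Run:
```python
from h import *
import pickle
np.set_printoptions(precision=4,suppress=True)
c=pickle.load(open("v2.pkl","rb"));a=pickle.load(open("v1.pkl","rb"))
Q=lambda u,v:(u/4+225-.375,v/4+70-.375)
for k,p,z in[("green",(146.5,119.5),.124),("white",(625.5,116),.128),("red",(379.5,382),.132),("master foot",(384.5,124.5),.012),("mring",(387,121),.054),
 ("padR tl",(301,228),.006),("padR tr",(465,228),.006),("padG tr",(297,36),.006),("padG br",(297,211),.006),("padW tl",(469,35),.006),("padW bl",(468,216),.006)]:
    print(k,plane(c,Q(*p),z))
for v,P in((a,[(234,80),(413,80),(246,260),(400,260)]),(c,[(227,21),(415,21),(239,217),(402,217)])):
    print("tray rim",[plane(v,p,.024)[:2] for p in P], sum(plane(v,p,.024)[:2] for p in P)/4)
# height check: tray rim corners, both views; pads via v1/v2 and red pad corners
for p,q in zip([(234,80),(413,80),(246,260),(400,260)],[(227,21),(415,21),(239,217),(402,217)]): print(tri([(a,p),(c,q)]))
# red pad top corners in v1
m=mask(a["image"],"red");print(blobs(m)); m=mask(c["image"],"red");print(blobs(m))
```

```text
green [ 0.494  -0.2399  0.124 ]
white [ 0.5023 -0.3442  0.128 ]
red [ 0.441  -0.2952  0.132 ]
master foot [ 0.4982 -0.2923  0.012 ]
mring [ 0.4986 -0.2929  0.054 ]
padR tl [ 0.4652 -0.2682  0.006 ]
padR tr [ 0.469 -0.32   0.006]
padG tr [ 0.5219 -0.2639  0.006 ]
padG br [ 0.4703 -0.2667  0.006 ]
padW tl [ 0.526 -0.316  0.006]
padW bl [ 0.4727 -0.3206  0.006 ]
tray rim [array([ 0.5743, -0.1838]), array([ 0.5899, -0.3913]), array([ 0.3432, -0.1996]), array([ 0.3591, -0.4104])] [ 0.4666 -0.2963]
tray rim [array([ 0.5745, -0.1826]), array([ 0.5897, -0.3901]), array([ 0.3447, -0.1957]), array([ 0.3603, -0.4096])] [ 0.4673 -0.2945]
(array([ 0.5741, -0.1837,  0.0258]), [np.float64(0.6), np.float64(0.6)])
(array([ 0.5898, -0.3908,  0.0238]), [np.float64(0.6), np.float64(0.6)])
(array([ 0.351 , -0.2013,  0.0395]), [np.float64(1.7), np.float64(1.7)])
(array([ 0.3631, -0.4075,  0.0321]), [np.float64(0.3), np.float64(0.3)])
[([304, 175, 37, 36, 364], [324.7, 182.8]), ([303, 204, 37, 43, 1115], [320.6, 224.7])]
[([300, 128, 40, 57, 1433], [320.4, 156.4])]
```

Positions agree across the views to about 1.5 mm: master (0.4985,-0.2927), red (0.4413,-0.296), green (0.4943,-0.2402), white (0.5023,-0.3445). Pad edges and the 53/57 mm offsets agree with these. Going for red now.

```bash
python3 -m inch '[[5,12,0,0,0,0,1],[20,21,0.4,0,0,0,1],[45,21,0.4,0,0,0,1],[75,21,0.4,0,0,0,1],[105,21,0.4,0,0,0,1],[130,21,0.4,0,0,0,1],[150,21,0.4,0,0,0,1],[160,21,0.4,0,0,0,1],[165,21,0.4,0,0,0,1],[165,21,0.4,0,0,0,1]]' 50 
python3 -m inch '[[0,0,0,0,0,0,0.3],[0,0,0,0,0,0,-0.1],[0,0,0,0,0,0,-0.3],[0,0,0,0,0,0,-1],[0,0,0,0,0,0,-1],[0,0,0,0,0,0,-1],[0,0,0,0,0,0,-1],[0,0,0,0,0,0,-1],[0,0,0,0,0,0,-1],[0,0,0,0,0,0,-1]]' 50
python3 - <<'E'
from h import *
c=cam("wrist","d1");cam("side","d1s")
E
```

```text
time_s: 3.5
tcp_pos: [0.441, -0.2959, 0.0853]
orientation: [[-0.001, 0.997, 0.073], [0.001, 0.073, -0.997], [-1.0, -0.001, -0.001]]
force: [0.7, -0.3, 0.7]
finger_gap: 1.001
time_s: 4.5
tcp_pos: [0.4417, -0.2965, 0.0872]
orientation: [[0.002, 0.997, 0.073], [-0.001, 0.073, -0.997], [-1.0, 0.002, 0.001]]
force: [-0.5, 2.5, 5.5]
finger_gap: 0.44
```

View pics/d1.png

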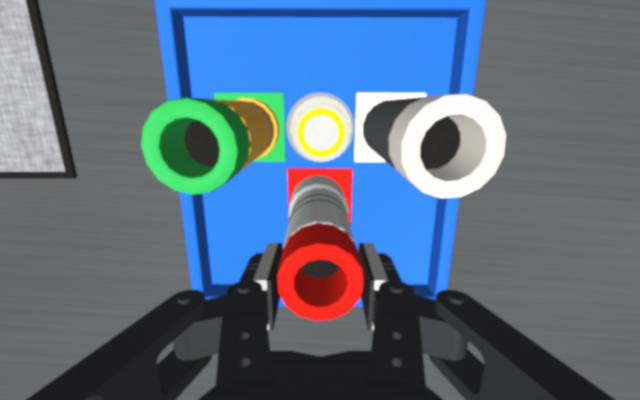

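```bash
python3 -m inch '[[-4,0,0,0,0,0,-1],[-20,0,0,0,0,0,-1],[-45,0,0,0,0,0,-1],[-75,0,0,0,0,0,-1],[-105,0,0,0,0,0,-1],[-130,0,0,0,0,0,-1],[-140,3,-12,0,0,0,-1],[-140,10,-42,0,0,0,-1],[-140,18,-78,0,0,0,-1],[-140,28,-120,0,0,0,-1]]' 
python3 -m inch '[[0,9,-40,0,0,0,-1],[0,18,-78,0,0,0,-1],[0,27,-112,0,0,0,-1],[0,32,-135,0,0,0,-1],[0,35,-148,0,0,0,-1],[0,36,-152,0,0,0,-1],[25,36,-152,0,0,0,-1],[55,36,-152,0,0,0,-1],[85,36,-152,0,0,0,-1],[105,36,-152,0,0,0,-1]]'
python3 - <<'E'
from h import *
c=cam("wrist","d2");cam("scene","d2s")
E
```

```text
time_s: 5.6
tcp_pos: [0.4592, -0.1729, 0.2243]
orientation: [[-0.002, 0.997, 0.072], [0.001, 0.072, -0.997], [-1.0, -0.002, -0.001]]
force: [1.3, 0.3, -5.7]
finger_gap: 0.432
time_s: 6.6
tcp_pos: [0.4831, -0.0211, 0.1179]
orientation: [[-0.004, 0.997, 0.072], [-0.0, 0.072, -0.997], [-1.0, -0.004, -0.0]]
force: [-0.6, -0.2, -5.3]
finger_gap: 0.429
```

View pics/d2s.png

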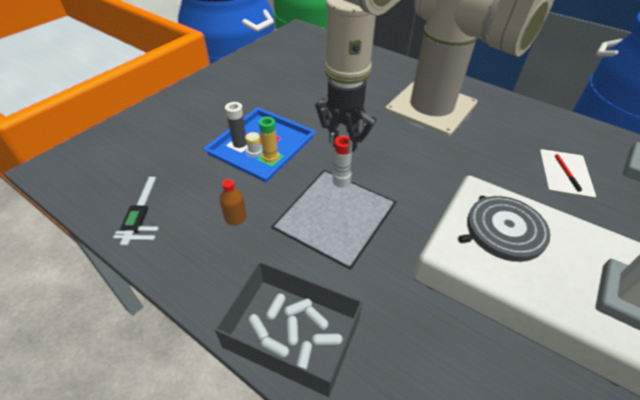

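View pics/d2.png

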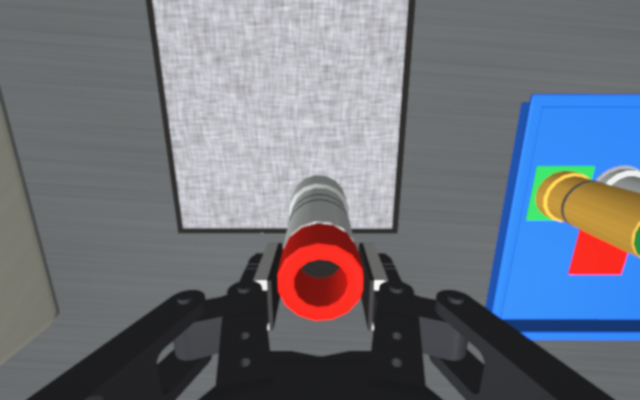

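Red is held upright, its foot over the mat's near part at (318,195). Lowering it.

```bash
python3 -m inch '[[10,0,0,0,0,0,-1],[18,0,0,0,0,0,-1],[23,0,0,0,0,0,-1],[26,0,0,0,0,0,-1],[28,0,0,0,0,0,-1],[29,0,0,0,0,0,-1],[30,0,0,0,0,0,-1],[31,0,0,0,0,0,-1],[31,0,0,0,0,0,-1],[31,0,0,0,0,0,-1]]'
```

```text
time_s: 7.7
tcp_pos: [0.485, -0.0203, 0.09]
orientation: [[0.0, 0.997, 0.073], [-0.0, 0.073, -0.997], [-1.0, 0.0, 0.0]]
force: [0.1, -0.6, -5.7]
finger_gap: 0.435
```

```bash
python3 -m inch '[[1,0,0,0,0,0,-1],[2,0,0,0,0,0,-1],[3,0,0,0,0,0,-1],[3.5,0,0,0,0,0,-1],[4,0,0,0,0,0,-1],[4.5,0,0,0,0,0,-1],[4.5,0,0,0,0,0,-1],[4.5,0,0,0,0,0,-1],[4.5,0,0,0,0,0,-1],[4.5,0,0,0,0,0,-1]]'
```

```text
time_s: 8.7
tcp_pos: [0.4849, -0.0203, 0.0854]
orientation: [[0.0, 0.997, 0.073], [0.0, 0.073, -0.997], [-1.0, 0.0, -0.0]]
force: [0.3, -0.2, -5.6]
finger_gap: 0.431
```

```bash
python3 -m inch '[[0.5,0,0,0,0,0,-1],[1,0,0,0,0,0,-1],[1.5,0,0,0,0,0,-1],[1.5,0,0,0,0,0,-1],[1.5,0,0,0,0,0,-1],[1.5,0,0,0,0,0,-1],[1.5,0,0,0,0,0,-1],[1.5,0,0,0,0,0,-1],[1.5,0,0,0,0,0,-1],[1.5,0,0,0,0,0,-1]]'
```

```text
time_s: 9.7
tcp_pos: [0.4859, -0.0203, 0.0852]
orientation: [[0.002, 0.997, 0.073], [-0.0, 0.073, -0.997], [-1.0, 0.002, 0.0]]
force: [-1.7, 1.0, 5.0]
finger_gap: 0.428
```

```bash
python3 -m inch '[[-1,0,0,0,0,0,-0.05],[-1,0,0,0,0,0,0.1],[-1,0,0,0,0,0,0.5],[-1,0,0,0,0,0,1],[-1,0,0,0,0,0,1],[-10,0,0,0,0,0,1],[-35,0,0,0,0,0,1],[-70,0,0,0,0,0,1],[-105,0,0,0,0,0,1],[-140,0,0,0,0,0,1]]'
python3 - <<'E'
from h import *
c=cam("wrist","d3");cam("scene","d3s")
np.set_printoptions(precision=4,suppress=True)
for k,B in bores(c["image"]).items():
    for b in B: print(k,b, plane(c,b[0],.13))
E
```

```text
time_s: 10.7
tcp_pos: [0.4848, -0.0202, 0.226]
orientation: [[0.001, 0.997, 0.073], [-0.0, 0.073, -0.997], [-1.0, 0.0, 0.0]]
force: [-0.0, 0.5, -0.8]
finger_gap: 1.003
red (array([317.9, 190.6]), array([16.5, 21.5])) [ 0.4876 -0.0182  0.13  ]
```

View pics/d3.png

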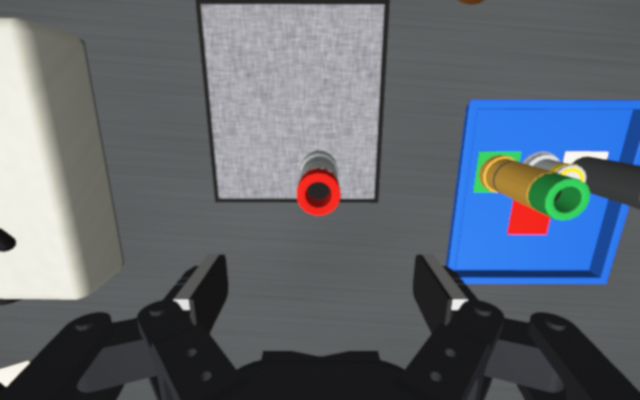

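Red stands on the mat (ring at (318,191)). Next, green.

```bash
python3 -m inch '[[0,0,10,0,0,0,1],[0,-1,40,0,0,0,1],[0,-2.5,80,0,0,0,1],[0,-3.5,120,0,0,0,1],[0,-5,160,0,0,0,1],[0,-6,195,0,0,0,1],[0,-6.6,215,0,0,0,1],[0,-6.6,220,0,0,0,1],[10,-6.6,220,0,0,0,1],[30,-6.6,220,0,0,0,1]]'
python3 - <<'E'
from h import *
c=cam("wrist","e1");np.set_printoptions(precision=4,suppress=True)
for k,B in bores(c["image"]).items():
    for b in B: print(k,b, plane(c,b[0],.124))
E
```

```text
time_s: 11.8
tcp_pos: [0.495, -0.24, 0.194]
orientation: [[0.002, 0.997, 0.073], [-0.001, 0.073, -0.997], [-1.0, 0.002, 0.001]]
force: [0.8, 0.8, -0.0]
finger_gap: 0.999
white (array([373.3, 182.4]), array([30.6, 32.4])) [ 0.5144 -0.2794  0.124 ]
```

View pics/e1.png

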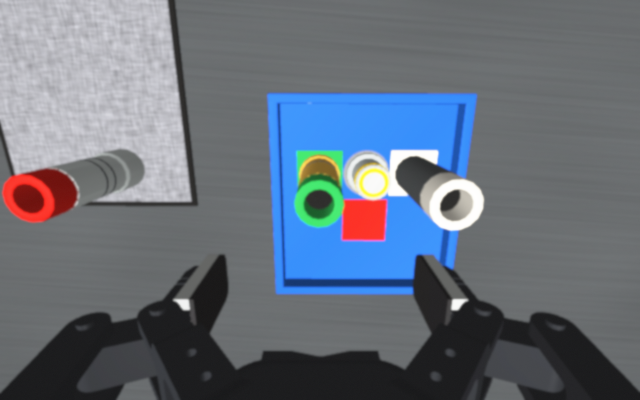

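Green's ring is at (319,200), on the gripper's axis. Descending.

```bash
python3 -m inch '[[20,0,0,0,0,0,1],[45,0,0,0,0,0,1],[70,0,0,0,0,0,1],[90,0,0,0,0,0,1],[102,0,0,0,0,0,1],[107,0,0,0,0,0,1],[107,0,0,0,0,0,0.3],[107,0,0,0,0,0,-0.1],[107,0,0,0,0,0,-0.3],[107,0,0,0,0,0,-1]]' 50
python3 -m inch '[[0,0,0,0,0,0,-1],[0,0,0,0,0,0,-1],[0,0,0,0,0,0,-1],[0,0,0,0,0,0,-1],[-4,0,0,0,0,0,-1],[-15,0,0,0,0,0,-1],[-40,0,0,0,0,0,-1],[-70,0,0,0,0,0,-1],[-105,0,0,0,0,0,-1],[-140,0,0,0,0,0,-1]]'
python3 - <<'E'
from h import *
c=cam("wrist","e2");cam("side","e2s")
E
```

```text
time_s: 12.85
tcp_pos: [0.4956, -0.2406, 0.0887]
orientation: [[0.003, 0.997, 0.073], [-0.001, 0.073, -0.997], [-1.0, 0.002, 0.001]]
force: [-1.1, 1.4, 4.1]
finger_gap: 0.442
time_s: 13.85
tcp_pos: [0.4939, -0.2399, 0.2283]
orientation: [[-0.001, 0.997, 0.073], [0.0, 0.073, -0.997], [-1.0, -0.001, -0.0]]
force: [0.7, 0.0, -3.9]
finger_gap: 0.438
```

View pics/e2.png

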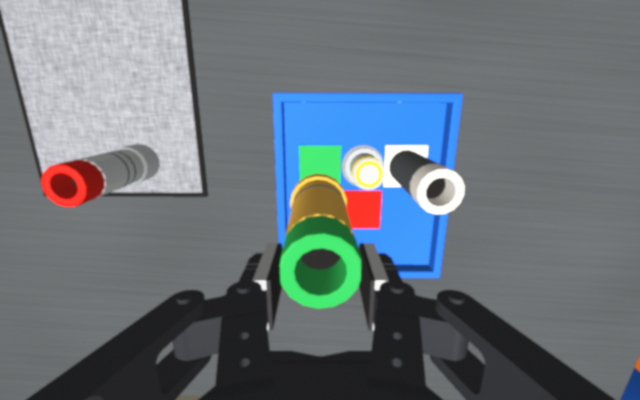

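```bash
python3 -m inch '[[0,3,-10,0,0,0,-1],[0,10,-40,0,0,0,-1],[0,21,-80,0,0,0,-1],[0,31,-120,0,0,0,-1],[0,42,-160,0,0,0,-1],[0,52,-200,0,0,0,-1],[0,63,-240,0,0,0,-1],[0,72,-275,0,0,0,-1],[0,77,-290,0,0,0,-1],[0,77.7,-295,0,0,0,-1]]'
python3 -m inch '[[5,0,0,0,0,0,-1],[25,0,0,0,0,0,-1],[55,0,0,0,0,0,-1],[85,0,0,0,0,0,-1],[110,0,0,0,0,0,-1],[125,0,0,0,0,0,-1],[132,0,0,0,0,0,-1],[136,0,0,0,0,0,-1],[138,0,0,0,0,0,-1],[139,0,0,0,0,0,-1]]'
python3 -m inch '[[0.5,0,0,0,0,0,-1],[1,0,0,0,0,0,-1],[1.5,0,0,0,0,0,-1],[2,0,0,0,0,0,-1],[2.5,0,0,0,0,0,-1],[2.5,0,0,0,0,0,-1],[2.5,0,0,0,0,0,-1],[2.5,0,0,0,0,0,-1],[2.5,0,0,0,0,0,-1],[2.5,0,0,0,0,0,-1]]'
python3 - <<'E'
from h import *
c=cam("wrist","e3")
E
```

```text
time_s: 14.95
tcp_pos: [0.5492, 0.0618, 0.2247]
orientation: [[-0.004, 0.997, 0.076], [0.0, 0.076, -0.997], [-1.0, -0.004, -0.0]]
force: [0.1, -0.5, -3.5]
finger_gap: 0.439
time_s: 15.95
tcp_pos: [0.5513, 0.0597, 0.089]
orientation: [[0.002, 0.997, 0.073], [-0.0, 0.073, -0.997], [-1.0, 0.002, 0.0]]
force: [-0.3, 0.3, -3.7]
finger_gap: 0.439
time_s: 16.95
tcp_pos: [0.5513, 0.0599, 0.0867]
orientation: [[0.002, 0.997, 0.073], [0.0, 0.073, -0.997], [-1.0, 0.002, -0.0]]
force: [-0.7, -0.2, 5.5]
finger_gap: 0.442
```

View pics/e3.png

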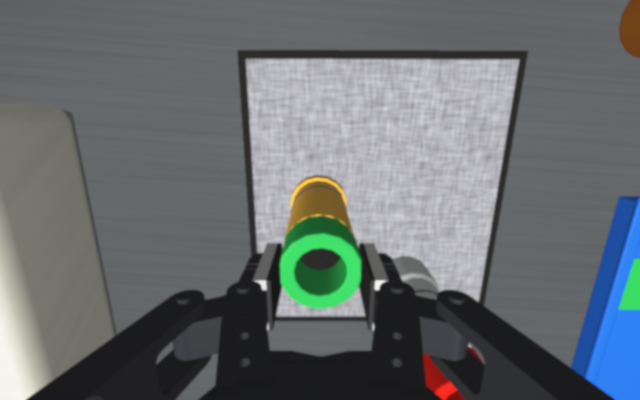

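Green stands on the mat (foot at (318,195)). The red sample is clear to the right. Releasing and rising.

```bash
python3 -m inch '[[-1,0,0,0,0,0,-0.05],[-1,0,0,0,0,0,0.1],[-1,0,0,0,0,0,0.5],[-1,0,0,0,0,0,1],[-1,0,0,0,0,0,1],[-10,0,0,0,0,0,1],[-35,0,0,0,0,0,1],[-70,0,0,0,0,0,1],[-105,0,0,0,0,0,1],[-140,0,0,0,0,0,1]]'
python3 - <<'E'
from h import *
c=cam("wrist","e4");cam("scene","e4s")
E
```

```text
time_s: 18.0
tcp_pos: [0.5502, 0.0597, 0.2275]
orientation: [[0.0, 0.997, 0.073], [-0.0, 0.073, -0.997], [-1.0, 0.0, 0.0]]
force: [-0.5, 0.1, -0.3]
finger_gap: 1.002
```

View pics/e4.png

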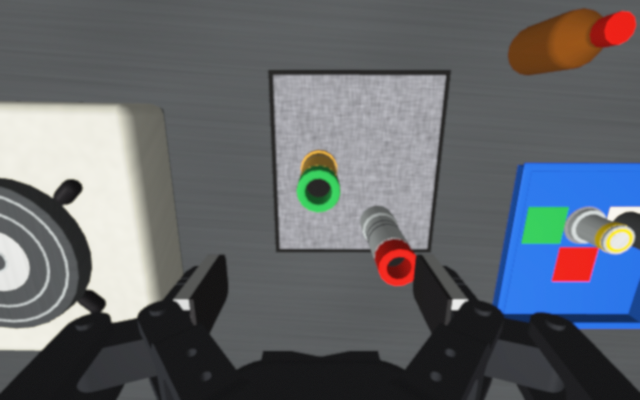

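View pics/e4s.png

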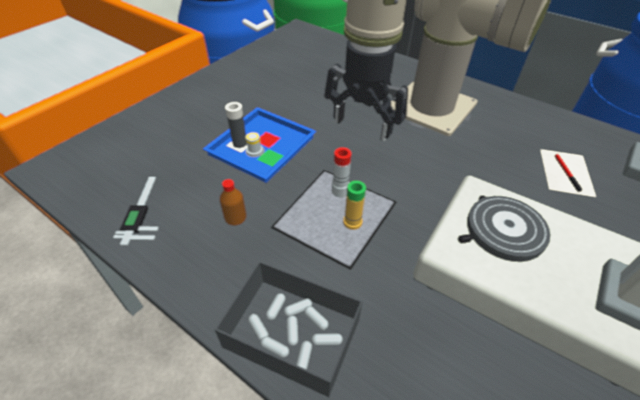

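```bash
python3 -m inch '[[0,-3,15,0,0,0,1],[0,-11,58,0,0,0,1],[0,-20,102,0,0,0,1],[0,-28,146,0,0,0,1],[0,-37,191,0,0,0,1],[0,-45,235,0,0,0,1],[0,-54,280,0,0,0,1],[0,-63,325,0,0,0,1],[0,-71,370,0,0,0,1],[0,-77.2,399.5,0,0,0,1]]'
python3 -m inch '[[0,0,0,0,0,0,1],[5,0,0,0,0,0,1],[20,0,0,0,0,0,1],[35,0,0,0,0,0,1],[35,0,0,0,0,0,1],[35,0,0,0,0,0,1],[35,0,0,0,0,0,1],[35,0,0,0,0,0,1],[35,0,0,0,0,0,1],[35,0,0,0,0,0,1]]'
python3 - <<'E'
from h import *
c=cam("wrist","f1");np.set_printoptions(precision=4,suppress=True)
for k,B in bores(c["image"]).items():
    for b in B: print(k,b, plane(c,b[0],.128))
E
```

```text
time_s: 19.1
tcp_pos: [0.5003, -0.3476, 0.2238]
orientation: [[-0.002, 0.997, 0.071], [0.001, 0.071, -0.997], [-1.0, -0.002, -0.001]]
force: [0.4, 0.6, -0.3]
finger_gap: 1.001
time_s: 20.1
tcp_pos: [0.5028, -0.3445, 0.1909]
orientation: [[0.001, 0.997, 0.073], [-0.001, 0.073, -0.997], [-1.0, 0.001, 0.001]]
force: [-0.1, 0.6, -0.0]
finger_gap: 1.002
white (array([267.3, 183.2]), array([31. , 32.3])) [ 0.5174 -0.3042  0.128 ]
white (array([319.1, 204.7]), array([27.8, 32.5])) [ 0.5035 -0.3438  0.128 ]
```

View pics/f1.png

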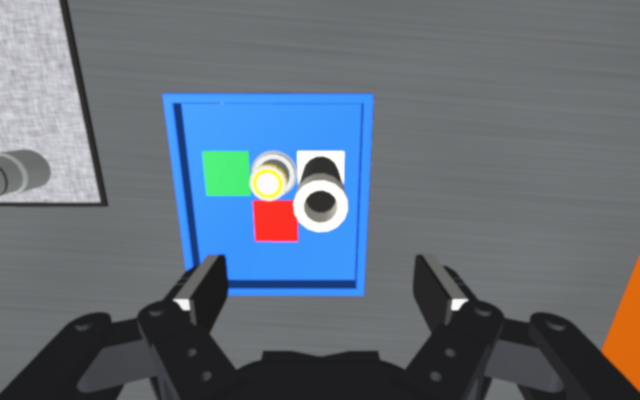

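White is centred at (320,205), and the green and red pads are now exposed at (226,173) and (276,221). I'll measure these pads and grasp white.

```bash
cat >> h.py <<'E'
def padquad(im,k,z,c,near=None,amin=300):
    m=mask(im,k)
    cs,_=cv2.findContours(m,cv2.RETR_EXTERNAL,cv2.CHAIN_APPROX_NONE)
    for q in cs:
        if cv2.contourArea(q)<amin: continue
        b=cv2.boxPoints(cv2.minAreaRect(q)); P=np.array([plane(c,p,z)[:2] for p in b])
        print(k,np.round(b.mean(0),1),"centre",P.mean(0).round(4),"sides",np.linalg.norm(P-np.roll(P,1,0),axis=1).round(4))
E
python3 - <<'E'
from h import *
c=cam("wrist")
for k in("red","green"): padquad(c["image"],k,.006,c)
for b in bores(c["image"])["white"]: print("master?",b,plane(c,b[0],.054).round(4))
E
python3 -m inch '[[20,0,0,0,0,0,1],[45,0,0,0,0,0,1],[70,0,0,0,0,0,1],[90,0,0,0,0,0,1],[102,0,0,0,0,0,1],[105,0,0,0,0,0,1],[105,0,0,0,0,0,0.3],[105,0,0,0,0,0,0],[105,0,0,0,0,0,-0.2],[105,0,0,0,0,0,-1]]' 50
python3 -m inch '[[0,0,0,0,0,0,-1],[0,0,0,0,0,0,-1],[0,0,0,0,0,0,-1],[0,0,0,0,0,0,-1],[-4,0,0,0,0,0,-1],[-15,0,0,0,0,0,-1],[-40,0,0,0,0,0,-1],[-70,0,0,0,0,0,-1],[-105,0,0,0,0,0,-1],[-140,0,0,0,0,0,-1]]'
python3 - <<'E'
from h import *
c=cam("wrist","f2")
E
```

```text
red [275. 220.] centre [ 0.442  -0.2957] sides [0.0477 0.0486 0.0477 0.0504]
green [226.5 172.5] centre [ 0.495  -0.2394] sides [0.054  0.0496 0.0519 0.0494]
master? (array([267.3, 183. ]), array([31. , 32.3])) [ 0.4988 -0.2929  0.054 ]
master? (array([319.2, 204.7]), array([27.8, 32.5])) [ 0.4802 -0.3453  0.054 ]
time_s: 21.2
tcp_pos: [0.5037, -0.3451, 0.0872]
orientation: [[0.002, 0.997, 0.073], [-0.002, 0.073, -0.997], [-1.0, 0.002, 0.002]]
force: [1.2, 0.5, 4.7]
finger_gap: 0.466
time_s: 22.2
tcp_pos: [0.502, -0.3439, 0.2265]
orientation: [[-0.001, 0.997, 0.073], [0.001, 0.073, -0.997], [-1.0, -0.001, -0.001]]
force: [0.1, -0.7, -3.6]
finger_gap: 0.463
```

View pics/f2.png

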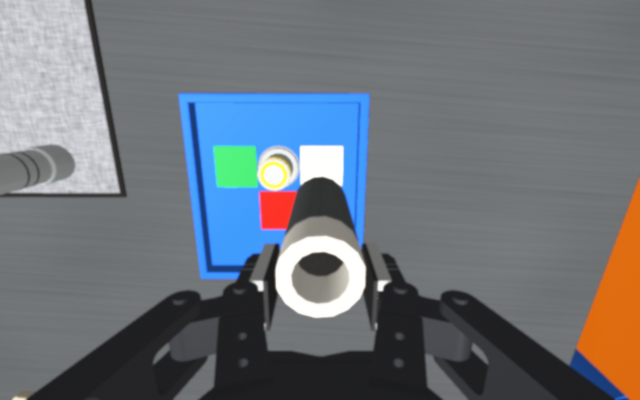

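```bash
python3 -m inch '[[0,6,-15,0,0,0,-1],[0,21,-50,0,0,0,-1],[0,38,-90,0,0,0,-1],[0,55,-130,0,0,0,-1],[0,72,-170,0,0,0,-1],[0,89,-210,0,0,0,-1],[0,106,-250,0,0,0,-1],[0,122,-288,0,0,0,-1],[0,133,-315,0,0,0,-1],[0,137,-325,0,0,0,-1]]'
python3 -m inch '[[5,0,0,0,0,0,-1],[25,0,0,0,0,0,-1],[55,0,0,0,0,0,-1],[85,0,0,0,0,0,-1],[110,0,0,0,0,0,-1],[125,0,0,0,0,0,-1],[132,0,0,0,0,0,-1],[136,0,0,0,0,0,-1],[138,0,0,0,0,0,-1],[139,0,0,0,0,0,-1]]'
python3 -m inch '[[0.5,0,0,0,0,0,-1],[1,0,0,0,0,0,-1],[1.5,0,0,0,0,0,-1],[2,0,0,0,0,0,-1],[2.5,0,0,0,0,0,-1],[2.5,0,0,0,0,0,-1],[2.5,0,0,0,0,0,-1],[2.5,0,0,0,0,0,-1],[2.5,0,0,0,0,0,-1],[2.5,0,0,0,0,0,-1]]'
python3 - <<'E'
from h import *
c=cam("wrist","f3")
E
```

```text
time_s: 23.25
tcp_pos: [0.6149, -0.0062, 0.2239]
orientation: [[-0.003, 0.997, 0.077], [0.001, 0.077, -0.997], [-1.0, -0.002, -0.002]]
force: [-0.6, -0.2, -4.3]
finger_gap: 0.465
time_s: 24.25
tcp_pos: [0.6164, -0.0103, 0.0876]
orientation: [[0.002, 0.997, 0.073], [-0.0, 0.073, -0.997], [-1.0, 0.002, 0.0]]
force: [0.2, 0.1, -4.2]
finger_gap: 0.462
time_s: 25.25
tcp_pos: [0.6163, -0.0101, 0.0853]
orientation: [[0.002, 0.997, 0.073], [-0.0, 0.073, -0.997], [-1.0, 0.002, 0.0]]
force: [-2.4, 0.1, 4.5]
finger_gap: 0.47
```

View pics/f3.png

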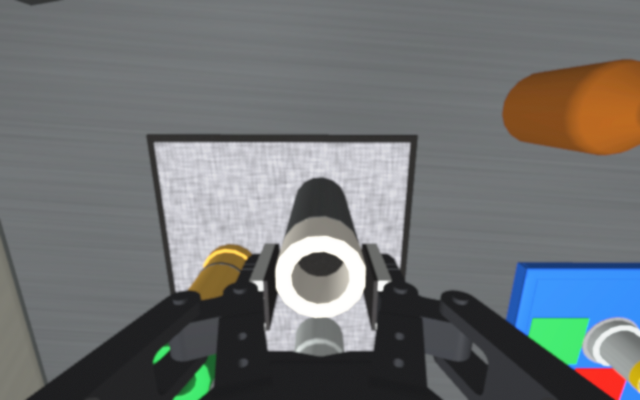

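White stands well within the mat, with green and red clear on the -x side. Releasing.

```bash
python3 -m inch '[[-1,0,0,0,0,0,-0.05],[-1,0,0,0,0,0,0.1],[-1,0,0,0,0,0,0.5],[-1,0,0,0,0,0,1],[-1,0,0,0,0,0,1],[-10,0,0,0,0,0,1],[-35,0,0,0,0,0,1],[-70,0,0,0,0,0,1],[-105,0,0,0,0,0,1],[-140,0,0,0,0,0,1]]'
python3 - <<'E'
from h import *
c=cam("wrist","f4")
for b in bores(c["image"])["white"]: print(b,plane(c,b[0],.126).round(4))
E
```

```text
time_s: 26.3
tcp_pos: [0.6153, -0.0102, 0.2261]
orientation: [[0.001, 0.997, 0.073], [-0.0, 0.073, -0.997], [-1.0, 0.001, 0.0]]
force: [1.1, -0.4, 1.3]
finger_gap: 1.003
(array([319. , 192.6]), array([26.4, 28.8])) [ 0.6154 -0.0093  0.126 ]
```

View pics/f4.png

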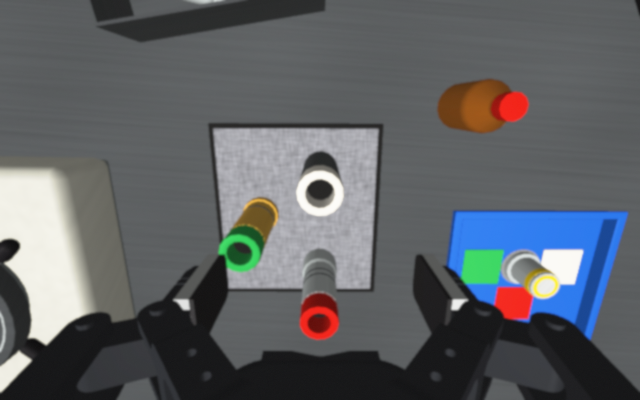

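All three stand on the mat (white (319,190), green (241,251), red (319,317)). Next is the master.

```bash
python3 -m inch '[[0,-10,18,0,0,0,1],[0,-30,58,0,0,0,1],[0,-50,98,0,0,0,1],[0,-70,138,0,0,0,1],[0,-90,178,0,0,0,1],[0,-110,218,0,0,0,1],[10,-128,254,0,0,0,1],[25,-137,270,0,0,0,1],[40,-137,273,0,0,0,1],[50,-137,273,0,0,0,1]]'
python3 -m inch '[[0,0,0,0,0,0,1],[0,0,0,0,0,0,1],[0,0,0,0,0,0,1],[0,0,0,0,0,0,1],[0,0,0,0,0,0,1],[0,0,0,0,0,0,1],[0,0,0,0,0,0,1],[0,0,0,0,0,0,1],[0,0,0,0,0,0,1],[0,0,0,0,0,0,1]]'
python3 - <<'E'
from h import *
c=cam("wrist","g1")
for k in("red","green"): padquad(c["image"],k,.006,c)
h=cv2.cvtColor(c["image"],cv2.COLOR_BGR2HSV)
for b in bores(c["image"])["white"]: print(b,plane(c,b[0],.054).round(4))
cv2.imwrite("pics/g1z.png",cv2.resize(c["image"][90:290,210:430],None,fx=3.5,fy=3,interpolation=cv2.INTER_CUBIC))
E
```

```text
time_s: 27.35
tcp_pos: [0.4984, -0.2924, 0.1727]
orientation: [[-0.001, 0.997, 0.072], [0.001, 0.072, -0.997], [-1.0, -0.001, -0.001]]
force: [0.2, 0.1, -0.4]
finger_gap: 1.001
time_s: 28.35
tcp_pos: [0.4988, -0.2925, 0.1739]
orientation: [[-0.0, 0.997, 0.073], [0.0, 0.073, -0.997], [-1.0, -0.0, -0.0]]
force: [-0.3, 0.1, -0.2]
finger_gap: 1.0
red [319.5 225. ] centre [ 0.442 -0.296] sides [0.0494 0.0482 0.0475 0.0482]
green [270.  175.5] centre [ 0.4948 -0.2388] sides [0.0495 0.0506 0.0494 0.0527]
(array([320.4, 187.1]), array([32.9, 33.8])) [ 0.4987 -0.2928  0.054 ]
```

View pics/g1z.png

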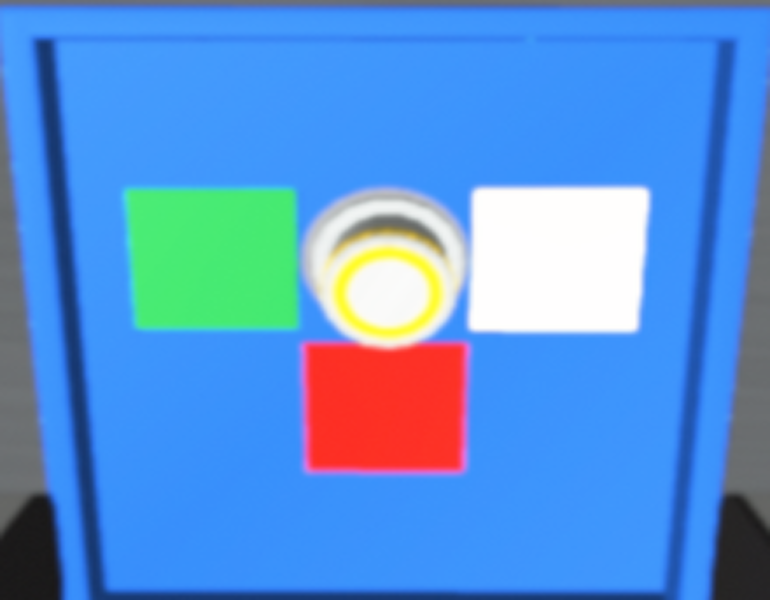

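The pads are clear: green at zoom (211,258), white (559,259), red (385,407). The master is at (0.4987,-0.2928), on the gripper's axis. Grasping it.

```bash
python3 - <<'E'
from h import *
c=cam("wrist")
Q=lambda p:(p[0]/3.5+210-.36,p[1]/3+90-.33)
for k,L in {"green":[(125,187),(297,187),(299,328),(135,328)],"white":[(470,187),(649,187),(638,331),(468,331)],"red":[(303,342),(467,342),(465,472),(306,472)]}.items():
    P=np.array([plane(c,Q(p),.006)[:2] for p in L]);print(k,P.mean(0).round(4),np.linalg.norm(P-np.roll(P,1,0),axis=1).round(4))
E
python3 -m inch '[[15,0,0,0,0,0,1],[40,0,0,0,0,0,1],[70,0,0,0,0,0,1],[95,0,0,0,0,0,1],[115,0,0,0,0,0,1],[130,0,0,0,0,0,1],[140,0,0,0,0,0,1],[144,0,0,0,0,0,1],[146,0,0,0,0,0,1],[146,0,0,0,0,0,1]]' 50
python3 -m inch '[[0,0,0,0,0,0,0.6],[0,0,0,0,0,0,0.3],[0,0,0,0,0,0,0.1],[0,0,0,0,0,0,-0.1],[0,0,0,0,0,0,-0.2],[0,0,0,0,0,0,-1],[0,0,0,0,0,0,-1],[0,0,0,0,0,0,-1],[0,0,0,0,0,0,-1],[0,0,0,0,0,0,-1]]' 40
python3 - <<'E'
from h import *
cam("wrist","g2");c=cam("side");cv2.imwrite("pics/g2s.png",cv2.resize(c["image"][190:400,230:440],None,fx=2.8,fy=2.8))
E
```

```text
green [ 0.4948 -0.2396] [0.0516 0.0517 0.0516 0.0515]
white [ 0.5019 -0.3446] [0.0527 0.0538 0.0527 0.0534]
red [ 0.4415 -0.2963] [0.0523 0.0517 0.0523 0.0523]
time_s: 29.45
tcp_pos: [0.4993, -0.2928, 0.0285]
orientation: [[0.001, 0.997, 0.073], [-0.001, 0.073, -0.997], [-1.0, 0.001, 0.001]]
force: [0.5, 0.1, -0.1]
finger_gap: 0.998
time_s: 30.45
tcp_pos: [0.499, -0.2928, 0.0286]
orientation: [[0.0, 0.997, 0.073], [-0.001, 0.073, -0.997], [-1.0, 0.0, 0.001]]
force: [-1.4, 0.5, 4.8]
finger_gap: 0.363
```

View pics/g2.png

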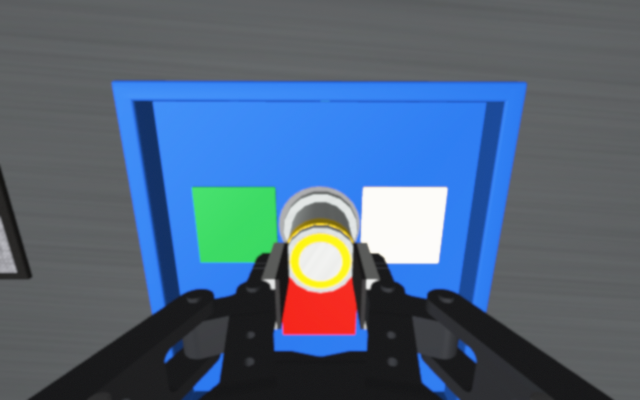

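View pics/g2s.png

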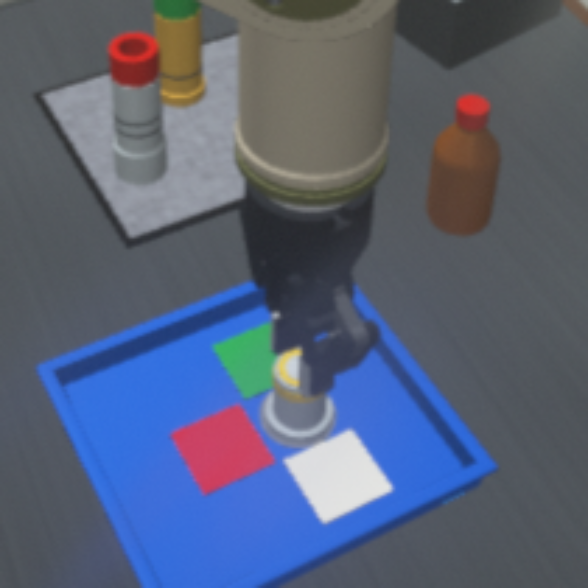

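```bash
python3 -m inch '[[-3,0,0,0,0,0,-1],[-12,0,0,0,0,0,-1],[-35,0,0,0,0,0,-1],[-65,0,0,0,0,0,-1],[-100,0,0,0,0,0,-1],[-140,0,0,0,0,0,-1],[-180,1,-10,0,0,0,-1],[-215,2,-40,0,0,0,-1],[-235,2,-80,0,0,0,-1],[-240,2,-120,0,0,0,-1]]'
python3 -m inch '[[0,1,-45,0,0,0,-1],[0,1,-90,0,0,0,-1],[0,2,-135,0,0,0,-1],[0,3,-180,0,0,0,-1],[0,4,-225,0,0,0,-1],[0,5,-270,0,0,0,-1],[0,6,-315,0,0,0,-1],[0,7,-360,0,0,0,-1],[0,8,-400,0,0,0,-1],[0,8,-430,0,0,0,-1]]'
python3 -m inch '[[0,0,-20,0,0,0,-1],[0,0,-35,0,0,0,-1],[0,0,-43,0,0,0,-1],[0,0,-43,0,0,0,-1],[0,0,-43,0,0,0,-1],[0,0,-43,0,0,0,-1],[0,0,-43,0,0,0,-1],[0,0,-43,0,0,0,-1],[0,0,-43,0,0,0,-1],[0,0,-43,0,0,0,-1]]'
python3 - <<'E'
from h import *
cam("wrist","h1");cam("scene","h1s");print(bot.read_state()["qpos"].round(2))
E
```

```text
time_s: 31.55
tcp_pos: [0.4929, -0.1723, 0.2716]
orientation: [[0.005, 0.997, 0.072], [-0.002, 0.072, -0.997], [-1.0, 0.005, 0.002]]
force: [1.6, 0.3, -0.2]
finger_gap: 0.001
time_s: 32.55
tcp_pos: [0.4677, 0.2592, 0.2678]
orientation: [[-0.0, 0.997, 0.075], [0.0, 0.075, -0.997], [-1.0, -0.0, -0.0]]
force: [0.1, 0.1, -0.7]
finger_gap: -0.002
time_s: 33.55
tcp_pos: [0.4654, 0.2995, 0.2679]
orientation: [[0.0, 0.997, 0.073], [0.0, 0.073, -0.997], [-1.0, 0.0, -0.0]]
force: [-0.0, -0.6, -0.3]
finger_gap: -0.001
[ 0.48 -0.01  1.53  0.    1.63  1.98]
```

View pics/h1.png

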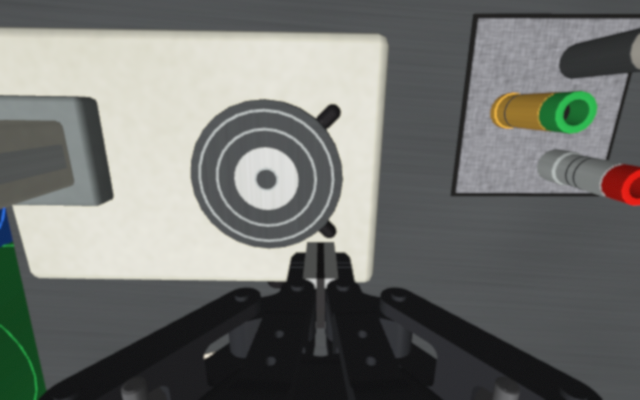

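View pics/h1s.png

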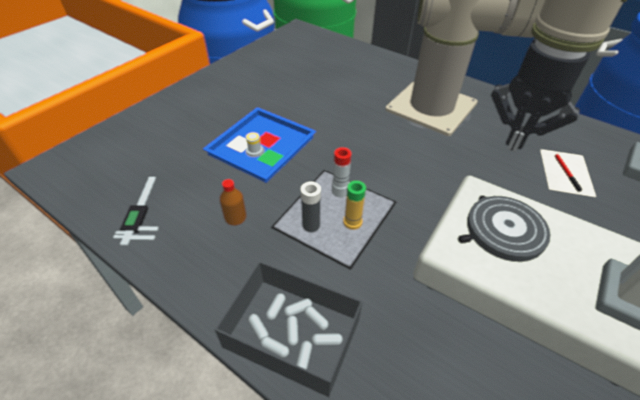

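The master slipped out during the lift: finger gap is 0, and it still stands in the tray at scene (254,143). While I'm here I'll measure the stage in the wrist and scene views. Then I'll go back and grip lower and harder, with a slow lift.

```bash
cat > st.py <<'E'
from h import *
import pickle
def ring(c,u,v,r=30):
    h=cv2.cvtColor(c["image"],cv2.COLOR_BGR2HSV);m=cv2.inRange(h,(0,0,150),(180,60,255))
    n,l=cv2.connectedComponents(m);y0,x0=int(v)-r,int(u)-r
    best=None
    for i in range(1,n):
        ys,xs=np.nonzero(l==i)
        if 100<len(xs)<6000 and abs(xs.mean()-u)<8 and abs(ys.mean()-v)<8 and np.ptp(xs)<80 and (best is None or len(xs)>best[0]):
            cs,_=cv2.findContours((l==i).astype(np.uint8),cv2.RETR_EXTERNAL,cv2.CHAIN_APPROX_NONE)
            best=(len(xs),cv2.fitEllipse(max(cs,key=cv2.contourArea)))
    return best
E
python3 - <<'E'
from st import *
c=cam("wrist");s=cam("scene");pickle.dump(c,open("s1.pkl","wb"))
a=ring(c,266,179);b=ring(s,509,223);print(a,b)
print(plane(c,a[1][0],.132).round(4),plane(s,b[1][0],.132).round(4),tri([(c,a[1][0]),(s,b[1][0])]))
E
python3 -m inch '[[0,0,20,0,0,0,0],[0,0,60,0,0,0,1],[0,-1,105,0,0,0,1],[0,-2,150,0,0,0,1],[0,-2,195,0,0,0,1],[0,-3,240,0,0,0,1],[0,-4,285,0,0,0,1],[0,-4,330,0,0,0,1],[0,-5,375,0,0,0,1],[0,-6,420,0,0,0,1]]'
python3 -m inch '[[0,-1,45,0,0,0,1],[0,-2,90,0,0,0,1],[10,-3,130,0,0,0,1],[30,-4,155,0,0,0,1],[50,-4,170,0,0,0,1],[70,-4,173,0,0,0,1],[90,-4,173,0,0,0,1],[95,-4,173,0,0,0,1],[95,-4,173,0,0,0,1],[95,-4,173,0,0,0,1]]'
python3 - <<'E'
from h import *
c=cam("wrist","i1")
for b in bores(c["image"])["white"]: print(b,plane(c,b[0],.054).round(4))
cv2.imwrite("pics/i1z.png",cv2.resize(c["image"][90:290,210:430],None,fx=3.5,fy=3,interpolation=cv2.INTER_CUBIC))
E
```

```text
(2842, ((266.0406188964844, 178.0579376220703), (60.771549224853516, 64.0391845703125), 123.66413116455078)) (644, ((509.0570068359375, 223.41961669921875), (22.961811065673828, 35.9933967590332), 112.37638092041016))
[0.4664 0.3525 0.132 ] [0.466  0.3525 0.132 ] (array([0.46656013, 0.35244553, 0.13251327]), [np.float64(0.0), np.float64(0.0)])
time_s: 34.75
tcp_pos: [0.49, -0.1215, 0.2681]
orientation: [[0.001, 0.997, 0.073], [-0.0, 0.073, -0.997], [-1.0, 0.001, 0.0]]
force: [0.6, -0.5, 0.6]
finger_gap: 0.998
time_s: 35.75
tcp_pos: [0.4993, -0.2926, 0.1742]
orientation: [[0.001, 0.997, 0.073], [-0.001, 0.073, -0.997], [-1.0, 0.001, 0.001]]
force: [-0.4, -0.6, 0.3]
finger_gap: 0.998
(array([320. , 187.6]), array([32.9, 34. ])) [ 0.4988 -0.2927  0.054 ]
```

View pics/i1z.png

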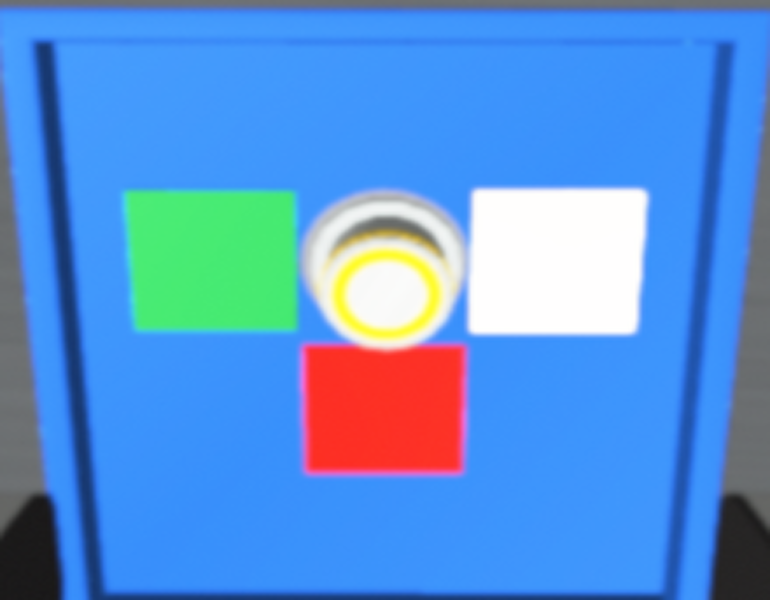

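The master is unmoved at (0.4988,-0.2927). The stage is at (0.4666,0.3524,0.1325), and the height matches. Gripping lower, at 100 N.

```bash
python3 -m inch '[[15,0,0,0,0,0,1],[40,0,0,0,0,0,1],[70,0,0,0,0,0,1],[100,0,0,0,0,0,1],[120,0,0,0,0,0,1],[135,0,0,0,0,0,1],[144,0,0,0,0,0,1],[149,0,0,0,0,0,1],[152,0,0,0,0,0,1],[152,0,0,0,0,0,1]]' 100
python3 -m inch '[[0,0,0,0,0,0,0.6],[0,0,0,0,0,0,0.3],[0,0,0,0,0,0,0.1],[0,0,0,0,0,0,-0.1],[0,0,0,0,0,0,-0.2],[0,0,0,0,0,0,-1],[0,0,0,0,0,0,-1],[0,0,0,0,0,0,-1],[0,0,0,0,0,0,-1],[0,0,0,0,0,0,-1]]' 100
python3 -m inch '[[-0.5,0,0,0,0,0,-1],[-1,0,0,0,0,0,-1],[-2,0,0,0,0,0,-1],[-3,0,0,0,0,0,-1],[-4,0,0,0,0,0,-1],[-6,0,0,0,0,0,-1],[-8,0,0,0,0,0,-1],[-10,0,0,0,0,0,-1],[-12,0,0,0,0,0,-1],[-12,0,0,0,0,0,-1]]'
python3 - <<'E'
from h import *
cam("wrist","i2");c=cam("side");cv2.imwrite("pics/i2s.png",cv2.resize(c["image"][240:380,270:410],None,fx=4,fy=4,interpolation=cv2.INTER_CUBIC))
E
```

```text
time_s: 36.8
tcp_pos: [0.4992, -0.2928, 0.0214]
orientation: [[0.001, 0.997, 0.073], [-0.001, 0.073, -0.997], [-1.0, 0.001, 0.001]]
force: [0.3, -0.0, 0.6]
finger_gap: 1.003
time_s: 37.8
tcp_pos: [0.4991, -0.2927, 0.0219]
orientation: [[0.0, 0.997, 0.073], [-0.001, 0.073, -0.997], [-1.0, 0.0, 0.001]]
force: [-3.0, 1.1, 7.9]
finger_gap: 0.364
time_s: 38.8
tcp_pos: [0.4991, -0.2927, 0.0334]
orientation: [[0.001, 0.997, 0.073], [-0.0, 0.073, -0.997], [-1.0, 0.001, 0.001]]
force: [-1.0, 0.6, -5.3]
finger_gap: 0.362
```

View pics/i2s.png

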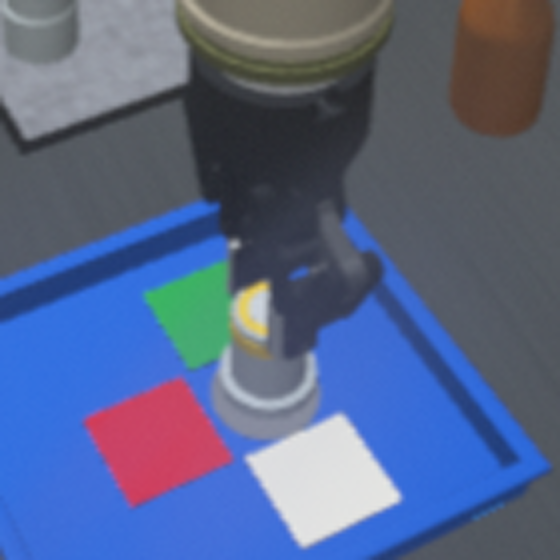

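View pics/i2.png

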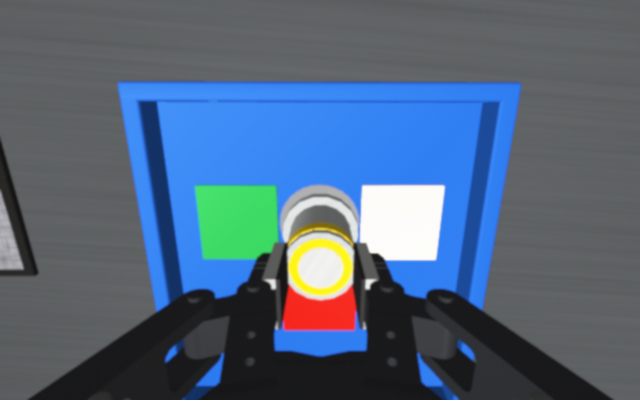

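It is held (force -5.3 N, gap 0.36). Lifting slowly, then checking for slip.

```bash
python3 -m inch '[[-2,0,0,0,0,0,-1],[-7,0,0,0,0,0,-1],[-15,0,0,0,0,0,-1],[-25,0,0,0,0,0,-1],[-37,0,0,0,0,0,-1],[-50,0,0,0,0,0,-1],[-63,0,0,0,0,0,-1],[-76,0,0,0,0,0,-1],[-86,0,0,0,0,0,-1],[-92,0,0,0,0,0,-1]]' 110
python3 - <<'E'
from h import *
cam("wrist","i3")
E
```

```text
time_s: 39.9
tcp_pos: [0.4993, -0.2929, 0.1265]
orientation: [[0.001, 0.997, 0.073], [-0.001, 0.073, -0.997], [-1.0, 0.001, 0.001]]
force: [-0.2, -0.5, -4.4]
finger_gap: 0.354
```

View pics/i3.png

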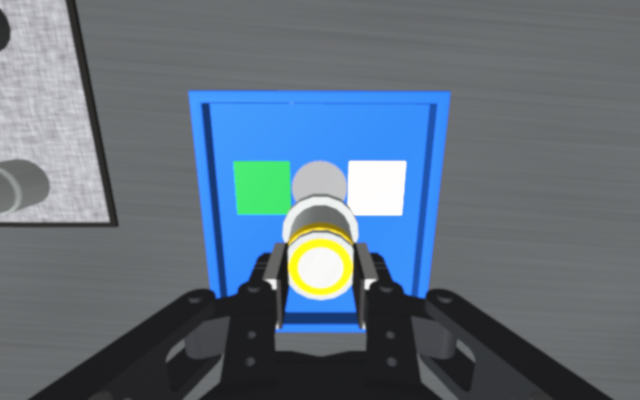

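No slip: the ring stays at (320,266). Carrying it gently to the stage.

```bash
python3 -m inch '[[-5,0,0,0,0,0,-1],[-15,0,0,0,0,0,-1],[-30,0,0,0,0,0,-1],[-47,0,0,0,0,0,-1],[-65,0,-4,0,0,0,-1],[-83,0,-12,0,0,0,-1],[-100,0,-24,0,0,0,-1],[-113,1,-40,0,0,0,-1],[-120,2,-60,0,0,0,-1],[-123,2,-84,0,0,0,-1]]'
python3 -m inch '[[0,1,-27,0,0,0,-1],[0,1,-56,0,0,0,-1],[0,2,-86,0,0,0,-1],[0,3,-116,0,0,0,-1],[0,3,-146,0,0,0,-1],[0,4,-176,0,0,0,-1],[0,5,-206,0,0,0,-1],[0,5,-236,0,0,0,-1],[0,6,-266,0,0,0,-1],[0,7,-296,0,0,0,-1]]'
python3 -m inch '[[0,1,-30,0,0,0,-1],[0,1,-60,0,0,0,-1],[0,2,-90,0,0,0,-1],[0,3,-120,0,0,0,-1],[0,3,-150,0,0,0,-1],[0,4,-178,0,0,0,-1],[0,4,-204,0,0,0,-1],[0,5,-226,0,0,0,-1],[0,5,-243,0,0,0,-1],[0,5.5,-254,0,0,0,-1]]'
python3 -m inch '[[0,0,-6,0,0,0,-1],[0,0,-10,0,0,0,-1],[0,0,-11.8,0,0,0,-1],[0,0,-11.8,0,0,0,-1],[0,0,-11.8,0,0,0,-1],[0,0,-11.8,0,0,0,-1],[0,0,-11.8,0,0,0,-1],[0,0,-11.8,0,0,0,-1],[0,0,-11.8,0,0,0,-1],[0,0,-11.8,0,0,0,-1]]'
python3 - <<'E'
from h import *
cam("wrist","j1");cam("scene","j1s")
E
```

```text
time_s: 40.95
tcp_pos: [0.495, -0.2079, 0.2498]
orientation: [[0.002, 0.997, 0.073], [-0.001, 0.073, -0.997], [-1.0, 0.002, 0.001]]
force: [0.8, 0.4, -4.0]
finger_gap: 0.355
time_s: 41.95
tcp_pos: [0.4794, 0.0889, 0.2486]
orientation: [[0.001, 0.997, 0.074], [0.0, 0.074, -0.997], [-1.0, 0.001, -0.0]]
force: [1.3, 0.8, -4.5]
finger_gap: 0.356
time_s: 42.95
tcp_pos: [0.4662, 0.3423, 0.2482]
orientation: [[-0.0, 0.997, 0.074], [0.0, 0.074, -0.997], [-1.0, -0.0, -0.0]]
force: [0.1, -1.2, -4.3]
finger_gap: 0.35
time_s: 43.95
tcp_pos: [0.466, 0.3526, 0.2479]
orientation: [[0.0, 0.997, 0.073], [0.0, 0.073, -0.997], [-1.0, 0.0, -0.0]]
force: [0.4, 0.3, -4.4]
finger_gap: 0.355
```

View pics/j1.png

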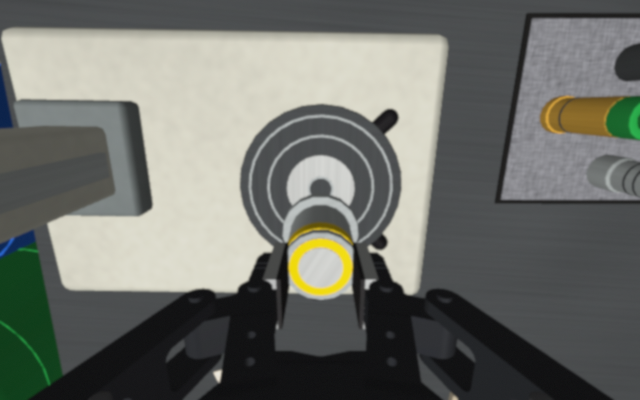

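View pics/j1s.png

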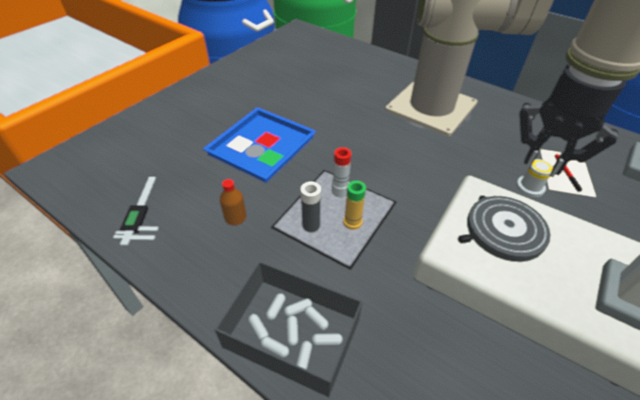

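The master hangs over the stage: its ring is at (320,266) and the stage middle at (320,185), both in column 320. Lowering.

```bash
python3 -m inch '[[4,0.5,0,0,0,0,-1],[14,0.5,0,0,0,0,-1],[28,0.5,0,0,0,0,-1],[44,0.5,0,0,0,0,-1],[60,0.5,0,0,0,0,-1],[74,0.5,0,0,0,0,-1],[84,0.5,0,0,0,0,-1],[90,0.5,0,0,0,0,-1],[93,0.5,0,0,0,0,-1],[94.5,0.5,0,0,0,0,-1]]'
python3 -m inch '[[0.5,0,0,0,0,0,-1],[1,0,0,0,0,0,-1],[1.5,0,0,0,0,0,-1],[1.5,0,0,0,0,0,-1],[1.5,0,0,0,0,0,-1],[1.5,0,0,0,0,0,-1],[1.5,0,0,0,0,0,-1],[1.5,0,0,0,0,0,-1],[1.5,0,0,0,0,0,-1],[1.5,0,0,0,0,0,-1]]'
python3 - <<'E'
from h import *
cam("wrist","j2");c=cam("scene");cv2.imwrite("pics/j2s.png",cv2.resize(c["image"][120:270,440:600],None,fx=4,fy=4,interpolation=cv2.INTER_CUBIC))
E
```

```text
time_s: 45.05
tcp_pos: [0.4667, 0.3528, 0.1536]
orientation: [[0.0, 0.997, 0.073], [0.0, 0.073, -0.997], [-1.0, 0.0, -0.0]]
force: [-0.5, -0.8, -3.5]
finger_gap: 0.351
time_s: 46.05
tcp_pos: [0.4665, 0.3527, 0.1519]
orientation: [[-0.0, 0.997, 0.073], [0.0, 0.073, -0.997], [-1.0, -0.0, -0.0]]
force: [0.6, 0.2, -4.5]
finger_gap: 0.356
```

View pics/j2s.png

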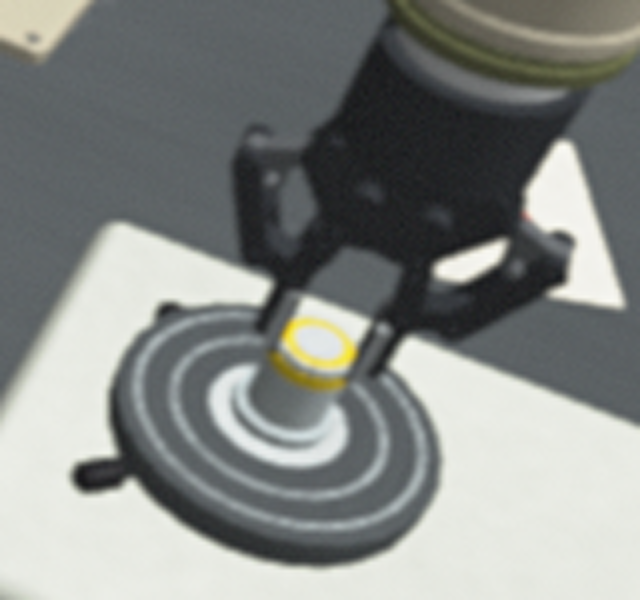

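View pics/j2.png

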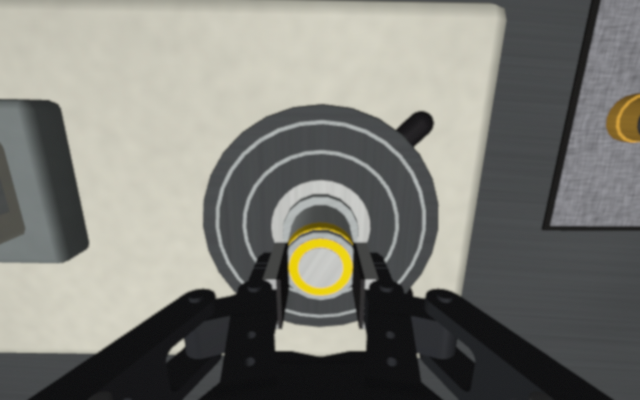

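```bash
python3 -m inch '[[0.3,0,0,0,0,0,-1],[0.6,0,0,0,0,0,-1],[0.9,0,0,0,0,0,-1],[1.2,0,0,0,0,0,-1],[1.5,0,0,0,0,0,-1],[1.5,0,0,0,0,0,-1],[1.5,0,0,0,0,0,-1],[1.5,0,0,0,0,0,-1],[1.5,0,0,0,0,0,-1],[1.5,0,0,0,0,0,-1]]'
```

```text
time_s: 47.15
tcp_pos: [0.4665, 0.3527, 0.1504]
orientation: [[0.0, 0.997, 0.073], [0.0, 0.073, -0.997], [-1.0, 0.0, -0.0]]
force: [0.0, 0.2, -4.1]
finger_gap: 0.354
```

```bash
python3 -m inch '[[0.2,0,0,0,0,0,-1],[0.4,0,0,0,0,0,-1],[0.6,0,0,0,0,0,-1],[0.8,0,0,0,0,0,-1],[0.8,0,0,0,0,0,-1],[0.8,0,0,0,0,0,-1],[0.8,0,0,0,0,0,-1],[0.8,0,0,0,0,0,-1],[0.8,0,0,0,0,0,-1],[0.8,0,0,0,0,0,-1]]'
```

```text
time_s: 48.15
tcp_pos: [0.4666, 0.3528, 0.15]
orientation: [[0.0, 0.997, 0.073], [0.0, 0.073, -0.997], [-1.0, 0.0, -0.0]]
force: [-2.5, -2.5, 3.9]
finger_gap: 0.347
```

Contact at 0.150, as predicted. Releasing gently.

```bash
python3 -m inch '[[-0.5,0,0,0,0,0,-1],[-0.5,0,0,0,0,0,-0.2],[-0.5,0,0,0,0,0,-0.1],[-0.5,0,0,0,0,0,0.1],[-0.5,0,0,0,0,0,0.4],[-0.5,0,0,0,0,0,0.8],[-0.5,0,0,0,0,0,1],[-3,0,0,0,0,0,1],[-15,0,0,0,0,0,1],[-35,0,0,0,0,0,1]]'
python3 -m inch '[[-25,0,0,0,0,0,1],[-50,0,0,0,0,0,1],[-65,0,0,0,0,0,1],[-70,0,0,0,0,0,1],[-70,0,0,0,0,0,1],[-70,0,0,0,0,0,1],[-70,0,0,0,0,0,1],[-70,0,0,0,0,0,1],[-70,0,0,0,0,0,1],[-70,0,0,0,0,0,1]]'
python3 - <<'E'
from st import *
c=cam("wrist","k1");s=cam("scene","k1s")
ms=[blobs(mask(v["image"],"yellow"),15) for v in(c,s)];print(ms)
E
```

```text
time_s: 49.15
tcp_pos: [0.4657, 0.3522, 0.1842]
orientation: [[-0.002, 0.997, 0.073], [-0.001, 0.073, -0.997], [-1.0, -0.002, 0.001]]
force: [0.3, -0.0, -0.3]
finger_gap: 0.996
time_s: 50.15
tcp_pos: [0.4664, 0.3526, 0.2542]
orientation: [[-0.0, 0.997, 0.073], [-0.0, 0.073, -0.997], [-1.0, -0.001, 0.0]]
force: [0.0, -0.1, -0.4]
finger_gap: 1.002
[[([537, 96, 33, 38, 566], [548.5, 114.7]), ([557, 102, 52, 35, 1243], [580.7, 118.9]), ([299, 178, 43, 16, 112], [318.4, 182.7]), ([301, 184, 39, 37, 647], [320.0, 201.8])], [([38, 33, 162, 76, 571], [114.8, 71.2]), ([19, 106, 20, 12, 61], [28.9, 111.2]), ([0, 115, 19, 11, 44], [10.0, 119.8]), ([343, 199, 21, 31, 381], [354.9, 215.1]), ([511, 200, 18, 13, 98], [519.1, 206.3]), ([508, 209, 20, 10, 62], [517.6, 214.8])]]
```

View pics/k1.png

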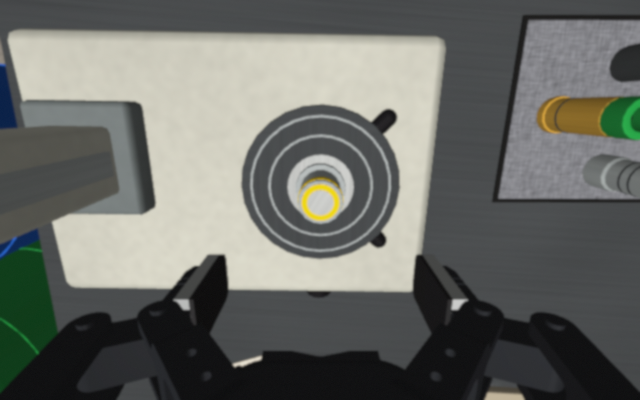

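View pics/k1s.png

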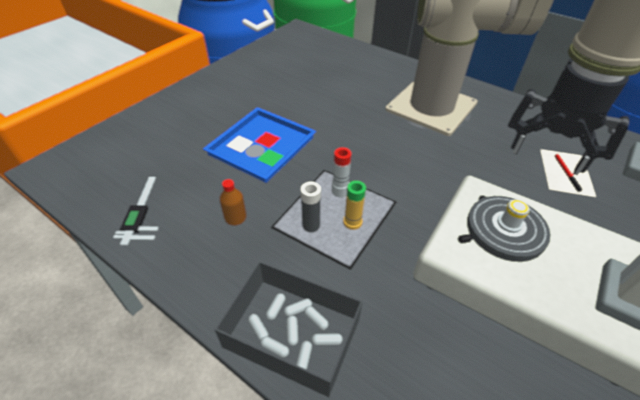

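The master stands upright in the middle of the stage. Checking its numbers, then going for green.

```bash
python3 - <<'E'
from h import *
c=cam("wrist");s=cam("scene")
print(plane(c,(320,202),.182).round(4),plane(s,(519.1,206.3),.182).round(4),tri([(c,(320,201.8)),(s,(519.1,206.3))]))
E
python3 -m inch '[[0,3,15,0,0,0,1],[0,11,52,0,0,0,1],[0,20,95,0,0,0,1],[0,29,138,0,0,0,1],[0,38,181,0,0,0,1],[5,47,224,0,0,0,1],[15,55,262,0,0,0,1],[25,60,288,0,0,0,1],[28,62.4,298,0,0,0,1],[28,62.4,298,0,0,0,1]]'
python3 -m inch '[[0,0,0,0,0,0,1],[0,0,0,0,0,0,1],[0,0,0,0,0,0,1],[0,0,0,0,0,0,1],[0,0,0,0,0,0,1],[10,0,0,0,0,0,1],[20,0,0,0,0,0,1],[30,0,0,0,0,0,1],[30,0,0,0,0,0,1],[30,0,0,0,0,0,1]]'
python3 - <<'E'
from h import *
c=cam("wrist","l1")
z={"green":.122,"red":.130,"white":.126}
for k,B in bores(c["image"]).items():
    for b in B: print(k,b,plane(c,b[0],z[k]).round(4))
E
```

```text
[0.4664 0.3527 0.182 ] [0.4668 0.3528 0.182 ] (array([0.46645837, 0.3527658 , 0.18170786]), [np.float64(0.1), np.float64(0.1)])
time_s: 51.35
tcp_pos: [0.5503, 0.0584, 0.226]
orientation: [[-0.001, 0.998, 0.071], [-0.0, 0.071, -0.998], [-1.0, -0.001, 0.0]]
force: [0.5, 0.5, 0.1]
finger_gap: 1.0
time_s: 52.35
tcp_pos: [0.5501, 0.06, 0.1958]
orientation: [[-0.001, 0.997, 0.073], [-0.0, 0.073, -0.997], [-1.0, -0.001, -0.0]]
force: [0.0, 0.7, 0.9]
finger_gap: 1.001
green (array([318.1, 197. ]), array([19.4, 25.5])) [0.5535 0.0618 0.122 ]
white (array([387.6, 116.5]), array([36.1, 46.6])) [0.6184 0.0162 0.126 ]
```

View pics/l1.png

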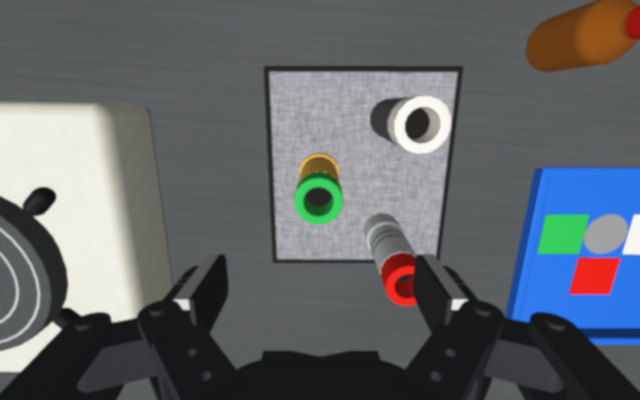

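The master is at (0.4665,0.3528), top 0.182, within 0.5 mm of the stage centre. Green is under the gripper at (319,200). Grasping it.

```bash
python3 -m inch '[[20,0,0,0,0,0,1],[45,0,0,0,0,0,1],[70,0,0,0,0,0,1],[90,0.5,0,0,0,0,1],[105,0.5,0,0,0,0,1],[110,0.5,0,0,0,0,1],[110,0.5,0,0,0,0,0.3],[110,0.5,0,0,0,0,-0.1],[110,0.5,0,0,0,0,-0.3],[110,0.5,0,0,0,0,-1]]' 60
python3 -m inch '[[0,0,0,0,0,0,-1],[0,0,0,0,0,0,-1],[0,0,0,0,0,0,-1],[0,0,0,0,0,0,-1],[-4,0,0,0,0,0,-1],[-15,0,0,0,0,0,-1],[-40,0,0,0,0,0,-1],[-70,0,0,0,0,0,-1],[-105,0,0,0,0,0,-1],[-140,0,0,0,0,0,-1]]'
python3 - <<'E'
from h import *
c=cam("wrist","l2")
E
```

```text
time_s: 53.4
tcp_pos: [0.5525, 0.0603, 0.0886]
orientation: [[0.003, 0.997, 0.073], [0.0, 0.073, -0.997], [-1.0, 0.003, 0.0]]
force: [0.3, -0.1, 4.6]
finger_gap: 0.434
time_s: 54.4
tcp_pos: [0.5504, 0.06, 0.228]
orientation: [[-0.001, 0.997, 0.073], [-0.0, 0.073, -0.997], [-1.0, -0.001, -0.0]]
force: [0.0, -0.0, -3.7]
finger_gap: 0.429
```

View pics/l2.png

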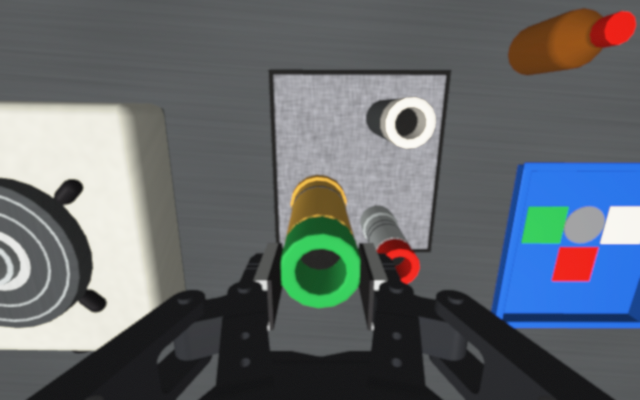

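```bash
python3 -m inch '[[0,-3,10,0,0,0,-1],[0,-10,40,0,0,0,-1],[0,-21,80,0,0,0,-1],[0,-31,120,0,0,0,-1],[0,-42,160,0,0,0,-1],[0,-52,200,0,0,0,-1],[0,-63,240,0,0,0,-1],[0,-72,275,0,0,0,-1],[0,-77,290,0,0,0,-1],[0,-77.3,294.6,0,0,0,-1]]'
python3 -m inch '[[5,0,0,0,0,0,-1],[25,0,0,0,0,0,-1],[55,0,0,0,0,0,-1],[80,0,0,0,0,0,-1],[100,0,0,0,0,0,-1],[115,0,0,0,0,0,-1],[120,0,0,0,0,0,-1],[120,0,0,0,0,0,-1],[120,0,0,0,0,0,-1],[120,0,0,0,0,0,-1]]'
python3 - <<'E'
from h import *
c=cam("wrist","l3");s=cam("side");cv2.imwrite("pics/l3s.png",cv2.resize(s["image"][250:390,250:410],None,fx=4,fy=4,interpolation=cv2.INTER_CUBIC))
c=cam("scene");cv2.imwrite("pics/l3c.png",cv2.resize(c["image"][90:190,195:325],None,fx=5,fy=5,interpolation=cv2.INTER_CUBIC))
E
```

```text
time_s: 55.45
tcp_pos: [0.4937, -0.2409, 0.2248]
orientation: [[-0.003, 0.998, 0.07], [0.001, 0.07, -0.998], [-1.0, -0.003, -0.001]]
force: [0.1, 0.7, -3.5]
finger_gap: 0.432
time_s: 56.45
tcp_pos: [0.4965, -0.2398, 0.1081]
orientation: [[0.002, 0.997, 0.073], [-0.001, 0.073, -0.997], [-1.0, 0.002, 0.001]]
force: [0.1, 0.4, -2.8]
finger_gap: 0.432
```

View pics/l3.png

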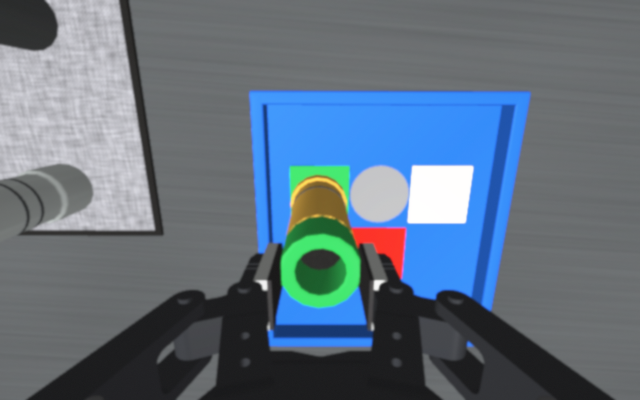

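View pics/l3c.png

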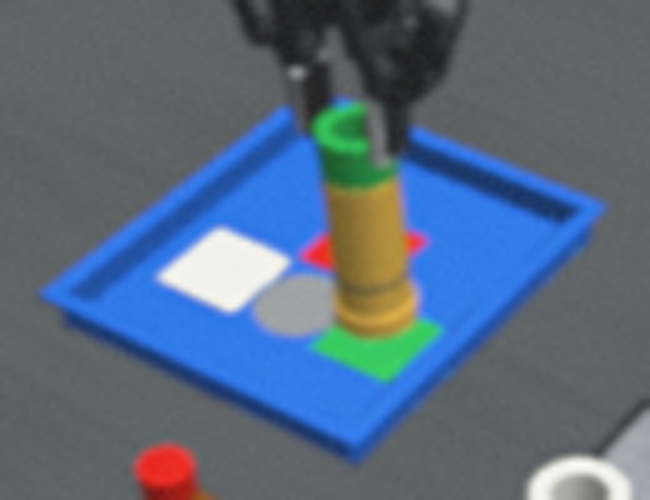

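Green hangs right over its own pad: foot in column 319, pad spanning 289–350. Lowering.

```bash
python3 -m inch '[[4,-0.3,0,0,0,0,-1],[9,-0.7,0,0,0,0,-1],[13,-0.7,0,0,0,0,-1],[15,-0.7,0,0,0,0,-1],[16,-0.7,0,0,0,0,-1],[17,-0.7,0,0,0,0,-1],[18,-0.7,0,0,0,0,-1],[18.5,-0.7,0,0,0,0,-1],[18.5,-0.7,0,0,0,0,-1],[18.5,-0.7,0,0,0,0,-1]]'
```

```text
time_s: 57.6
tcp_pos: [0.4963, -0.2396, 0.0907]
orientation: [[0.003, 0.997, 0.073], [-0.001, 0.073, -0.997], [-1.0, 0.003, 0.001]]
force: [-2.9, 4.2, 12.1]
finger_gap: 0.428
```

```bash
python3 -m inch '[[-1,0,0,0,0,0,-1],[-1.3,0,0,0,0,0,-1],[-1.3,0,0,0,0,0,-0.05],[-1.3,0,0,0,0,0,0.1],[-1.3,0,0,0,0,0,0.5],[-1.3,0,0,0,0,0,1],[-4,0,0,0,0,0,1],[-25,0,0,0,0,0,1],[-60,0,0,0,0,0,1],[-95,0,0,0,0,0,1]]'
python3 -m inch '[[-25,0,0,0,0,0,1],[-45,0,0,0,0,0,1],[-45,0,0,0,0,0,1],[-45,0,0,0,0,0,1],[-45,0,0,0,0,0,1],[-45,0,0,0,0,0,1],[-45,0,0,0,0,0,1],[-45,0,0,0,0,0,1],[-45,0,0,0,0,0,1],[-45,0,0,0,0,0,1]]'
python3 - <<'E'
from h import *
c=cam("wrist","l4")
for b in bores(c["image"])["green"]: print(b,plane(c,b[0],.124).round(4))
cv2.imwrite("pics/l4z.png",cv2.resize(c["image"][90:290,210:430],None,fx=3.5,fy=3,interpolation=cv2.INTER_CUBIC))
s=cam("scene");d=cam("side")
for n,v in(("s",s),("d",d)): print(n,[b for b in blobs(mask(v["image"],"green"),80)])
cv2.imwrite("pics/l4s.png",np.hstack([cv2.resize(s["image"][90:190,195:325],(400,308),interpolation=cv2.INTER_CUBIC),cv2.resize(d["image"][250:390,250:410],(400,308),interpolation=cv2.INTER_CUBIC)]))
E
```

```text
time_s: 58.6
tcp_pos: [0.4942, -0.2391, 0.1836]
orientation: [[-0.001, 0.997, 0.073], [0.001, 0.073, -0.997], [-1.0, -0.001, -0.001]]
force: [1.0, -0.6, 0.6]
finger_gap: 1.003
time_s: 59.6
tcp_pos: [0.4948, -0.2394, 0.228]
orientation: [[-0.0, 0.997, 0.073], [0.0, 0.073, -0.997], [-1.0, -0.0, -0.0]]
force: [0.4, -0.2, 0.5]
finger_gap: 1.004
(array([318.4, 190. ]), array([18.1, 23. ])) [ 0.496  -0.2379  0.124 ]
s [([273, 0, 83, 37, 2123], [317.5, 13.5]), ([260, 116, 15, 17, 206], [267.6, 124.3]), ([126, 211, 12, 14, 101], [131.3, 217.8])]
d [([312, 268, 22, 24, 424], [322.1, 279.1]), ([496, 291, 11, 14, 104], [501.3, 297.1]), ([312, 314, 28, 18, 100], [327.4, 324.1])]
```

View pics/l4z.png

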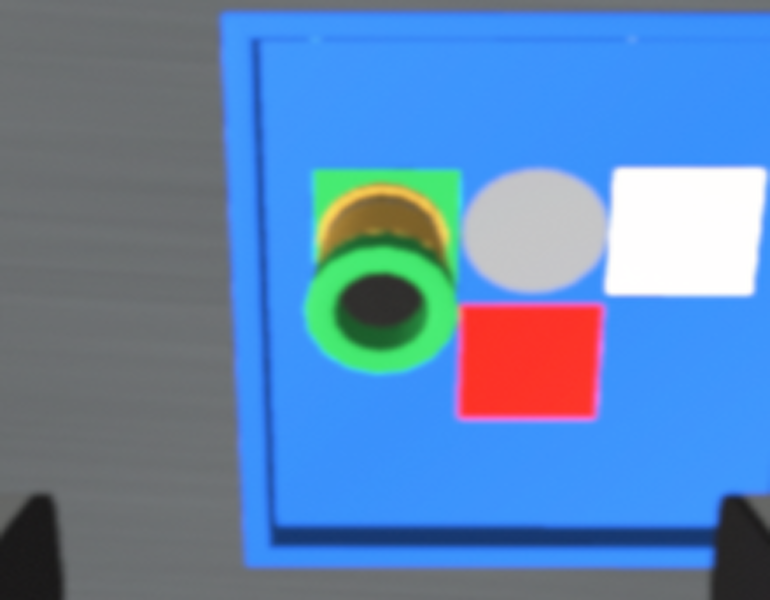

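View pics/l4s.png

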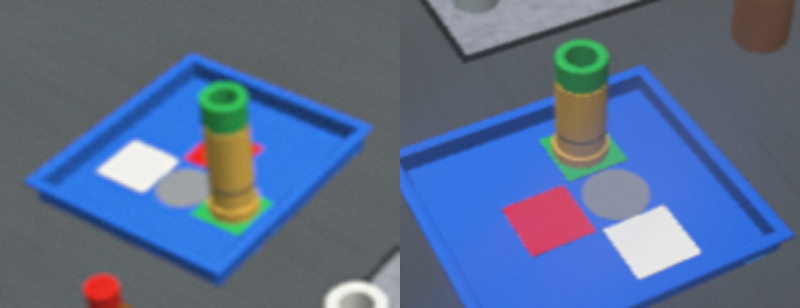

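Green stands upright on its pad; the flange is 1–2 mm from the pad's middle, which is good enough. Now white.

```bash
python3 -m inch '[[0,8,-12,0,0,0,1],[0,25,-40,0,0,0,1],[0,45,-72,0,0,0,1],[0,65,-104,0,0,0,1],[0,85,-136,0,0,0,1],[0,105,-168,0,0,0,1],[0,122,-196,0,0,0,1],[0,133,-213,0,0,0,1],[0,137,-220,0,0,0,1],[0,137,-220,0,0,0,1]]'
python3 -m inch '[[5,0,0,0,0,0,1],[15,0,0,0,0,0,1],[25,0,0,0,0,0,1],[32,0,0,0,0,0,1],[32,0,0,0,0,0,1],[32,0,0,0,0,0,1],[32,0,0,0,0,0,1],[32,0,0,0,0,0,1],[32,0,0,0,0,0,1],[32,0,0,0,0,0,1]]'
python3 - <<'E'
from h import *
c=cam("wrist","m1")
for b in bores(c["image"])["white"]: print(b,plane(c,b[0],.126).round(4))
E
```

```text
time_s: 60.75
tcp_pos: [0.6154, -0.0086, 0.2279]
orientation: [[-0.0, 0.997, 0.075], [0.0, 0.075, -0.997], [-1.0, -0.0, -0.0]]
force: [0.5, -0.5, 0.4]
finger_gap: 1.0
time_s: 61.75
tcp_pos: [0.6155, -0.0099, 0.1964]
orientation: [[0.0, 0.997, 0.073], [-0.0, 0.073, -0.997], [-1.0, 0.0, 0.0]]
force: [0.2, -0.6, -0.8]
finger_gap: 1.0
(array([318.8, 202.3]), array([28.1, 31.7])) [ 0.6158 -0.009   0.126 ]
```

View pics/m1.png

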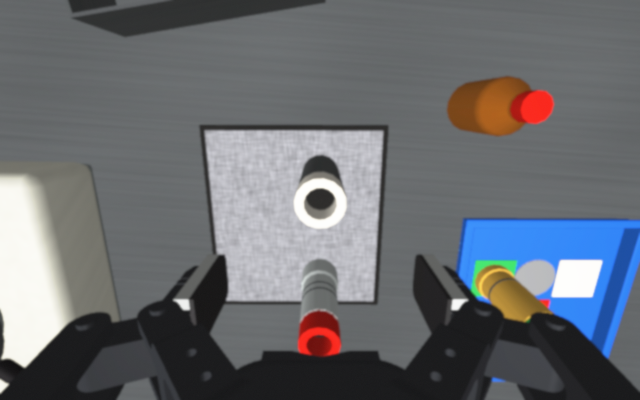

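White is under the gripper (320,200).

```bash
python3 -m inch '[[20,0,0,0,0,0,1],[45,0,0,0,0,0,1],[70,0,0,0,0,0,1],[90,0,0,0,0,0,1],[105,0,0,0,0,0,1],[111,0,0,0,0,0,1],[111,0,0,0,0,0,0.3],[111,0,0,0,0,0,0],[111,0,0,0,0,0,-0.2],[111,0,0,0,0,0,-1]]' 60
python3 -m inch '[[0,0,0,0,0,0,-1],[0,0,0,0,0,0,-1],[0,0,0,0,0,0,-1],[0,0,0,0,0,0,-1],[-4,0,0,0,0,0,-1],[-15,0,0,0,0,0,-1],[-40,0,0,0,0,0,-1],[-70,0,0,0,0,0,-1],[-105,0,0,0,0,0,-1],[-140,0,0,0,0,0,-1]]'
```

```text
time_s: 62.8
tcp_pos: [0.6167, -0.01, 0.087]
orientation: [[0.003, 0.997, 0.073], [-0.0, 0.073, -0.997], [-1.0, 0.003, 0.0]]
force: [1.3, 0.0, 3.5]
finger_gap: 0.46
time_s: 63.8
tcp_pos: [0.6144, -0.01, 0.2261]
orientation: [[-0.002, 0.997, 0.073], [0.0, 0.073, -0.997], [-1.0, -0.002, -0.0]]
force: [1.4, -0.1, -3.8]
finger_gap: 0.456
```

```bash
python3 -m inch '[[-5,-6,15,0,0,0,-1],[-10,-21,50,0,0,0,-1],[-10,-38,90,0,0,0,-1],[-10,-55,130,0,0,0,-1],[-10,-72,170,0,0,0,-1],[-10,-89,210,0,0,0,-1],[-10,-106,250,0,0,0,-1],[-10,-122,288,0,0,0,-1],[-10,-134,315,0,0,0,-1],[-10,-137.7,325.7,0,0,0,-1]]'
python3 -m inch '[[5,0,0,0,0,0,-1],[25,0,0,0,0,0,-1],[55,0,0,0,0,0,-1],[85,0,0,0,0,0,-1],[110,0,0,0,0,0,-1],[125,0,0,0,0,0,-1],[130,0,0,0,0,0,-1],[130,0,0,0,0,0,-1],[130,0,0,0,0,0,-1],[130,0,0,0,0,0,-1]]'
python3 - <<'E'
from h import *
c=cam("wrist");cv2.imwrite("pics/m2.png",cv2.resize(c["image"][90:330,200:440],None,fx=2.5,fy=2.5,interpolation=cv2.INTER_CUBIC))
c=cam("scene");cv2.imwrite("pics/m2c.png",cv2.resize(c["image"][90:190,195:325],None,fx=5,fy=5,interpolation=cv2.INTER_CUBIC))
E
```

```text
time_s: 64.8
tcp_pos: [0.4989, -0.3479, 0.2332]
orientation: [[-0.003, 0.998, 0.07], [0.001, 0.07, -0.998], [-1.0, -0.003, -0.001]]
force: [-0.8, 0.5, -4.3]
finger_gap: 0.459
time_s: 65.8
tcp_pos: [0.5029, -0.3456, 0.107]
orientation: [[0.002, 0.997, 0.073], [-0.002, 0.073, -0.997], [-1.0, 0.002, 0.002]]
force: [0.3, -0.0, -4.1]
finger_gap: 0.46
```

View pics/m2.png

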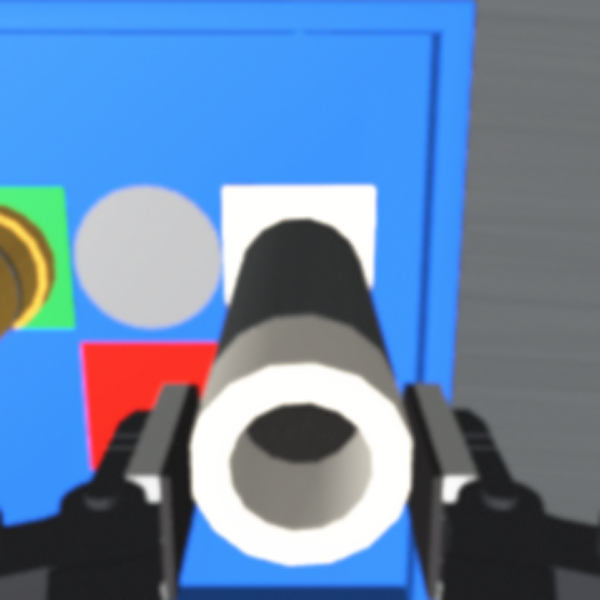

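View pics/m2c.png

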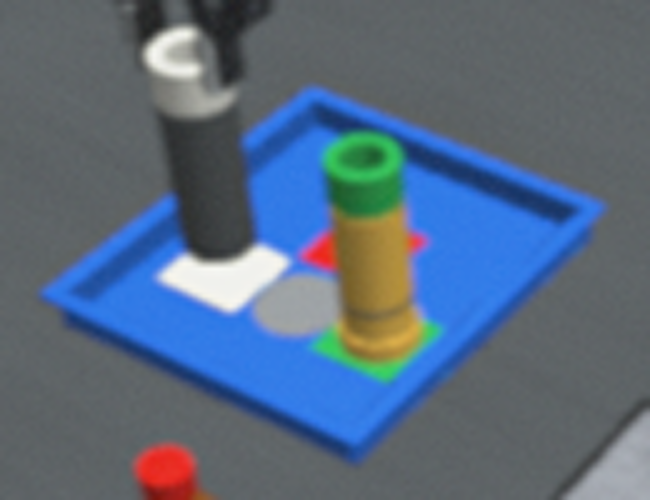

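White hangs over its pad, about 1 mm too far to -y (foot in column 303, pad middle 299). Correcting by 1 mm and lowering.

```bash
python3 -m inch '[[4,0,-0.5,0,0,0,-1],[9,0,-1,0,0,0,-1],[13,0,-1,0,0,0,-1],[15,0,-1,0,0,0,-1],[16,0,-1,0,0,0,-1],[16.5,0,-1,0,0,0,-1],[17,0,-1,0,0,0,-1],[17.5,0,-1,0,0,0,-1],[17.5,0,-1,0,0,0,-1],[17.5,0,-1,0,0,0,-1]]'
```

```text
time_s: 66.9
tcp_pos: [0.5024, -0.3438, 0.0892]
orientation: [[0.001, 0.997, 0.073], [-0.0, 0.073, -0.997], [-1.0, 0.001, 0.0]]
force: [-2.3, 4.9, 7.7]
finger_gap: 0.462
```

```bash
python3 -m inch '[[-0.7,0,0,0,0,0,-1],[-0.7,0,0,0,0,0,-1],[-0.7,0,0,0,0,0,-0.05],[-0.7,0,0,0,0,0,0.1],[-0.7,0,0,0,0,0,0.5],[-0.7,0,0,0,0,0,1],[-4,0,0,0,0,0,1],[-25,0,0,0,0,0,1],[-60,0,0,0,0,0,1],[-95,0,0,0,0,0,1]]'
python3 -m inch '[[-25,0,0,0,0,0,1],[-45,0,0,0,0,0,1],[-45,0,0,0,0,0,1],[-45,0,0,0,0,0,1],[-45,0,0,0,0,0,1],[-45,0,0,0,0,0,1],[-45,0,0,0,0,0,1],[-45,0,0,0,0,0,1],[-45,0,0,0,0,0,1],[-45,0,0,0,0,0,1]]'
python3 - <<'E'
from h import *
c=cam("wrist")
cv2.imwrite("pics/m4z.png",cv2.resize(c["image"][90:290,210:430],None,fx=3.5,fy=3,interpolation=cv2.INTER_CUBIC))
s=cam("scene");d=cam("side")
cv2.imwrite("pics/m4s.png",np.hstack([cv2.resize(s["image"][90:190,195:325],(400,308),interpolation=cv2.INTER_CUBIC),cv2.resize(d["image"][250:390,250:410],(400,308),interpolation=cv2.INTER_CUBIC)]))
E
```

```text
time_s: 67.9
tcp_pos: [0.5012, -0.3436, 0.1831]
orientation: [[-0.001, 0.997, 0.073], [0.001, 0.073, -0.997], [-1.0, -0.001, -0.001]]
force: [1.2, -0.5, 0.8]
finger_gap: 0.999
time_s: 68.9
tcp_pos: [0.5017, -0.3439, 0.2275]
orientation: [[-0.0, 0.997, 0.073], [0.0, 0.073, -0.997], [-1.0, -0.0, -0.0]]
force: [-0.4, -0.1, 0.4]
finger_gap: 1.003
```

View pics/m4z.png

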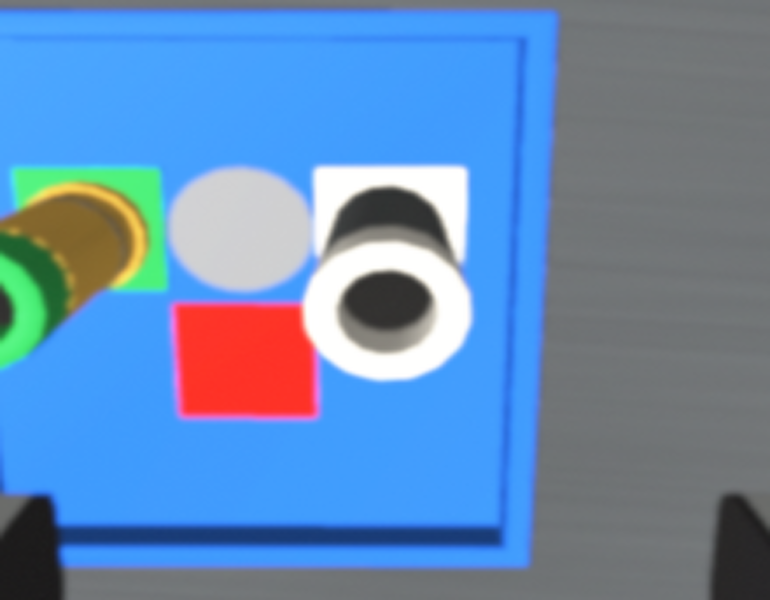

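View pics/m4s.png

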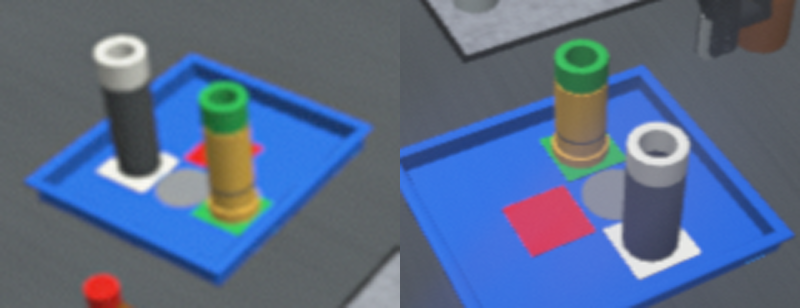

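White is well centred (foot middle at zoom column 388, pad middle 390). Now red.

```bash
python3 -m inch '[[0,0,-15,0,0,0,1],[0,1,-52,0,0,0,1],[0,2,-92,0,0,0,1],[0,3,-134,0,0,0,1],[0,4,-176,0,0,0,1],[0,5,-218,0,0,0,1],[0,6,-260,0,0,0,1],[0,7,-295,0,0,0,1],[0,7,-317,0,0,0,1],[0,7,-324,0,0,0,1]]'
python3 -m inch '[[5,0,0,0,0,0,1],[15,0,0,0,0,0,1],[25,0,0,0,0,0,1],[32,0,0,0,0,0,1],[32,0,0,0,0,0,1],[32,0,0,0,0,0,1],[32,0,0,0,0,0,1],[32,0,0,0,0,0,1],[32,0,0,0,0,0,1],[32,0,0,0,0,0,1]]'
python3 - <<'E'
from h import *
c=cam("wrist","n1")
for b in bores(c["image"])["red"]: print(b,plane(c,b[0],.13).round(4))
E
```

```text
time_s: 70.05
tcp_pos: [0.4844, -0.0174, 0.2278]
orientation: [[0.001, 0.997, 0.076], [0.001, 0.076, -0.997], [-1.0, 0.001, -0.001]]
force: [0.3, 0.6, 0.3]
finger_gap: 0.998
time_s: 71.05
tcp_pos: [0.4852, -0.0203, 0.1959]
orientation: [[0.0, 0.997, 0.073], [-0.0, 0.073, -0.997], [-1.0, 0.0, 0.0]]
force: [-1.0, 0.4, -0.2]
finger_gap: 1.003
```

View pics/n1.png

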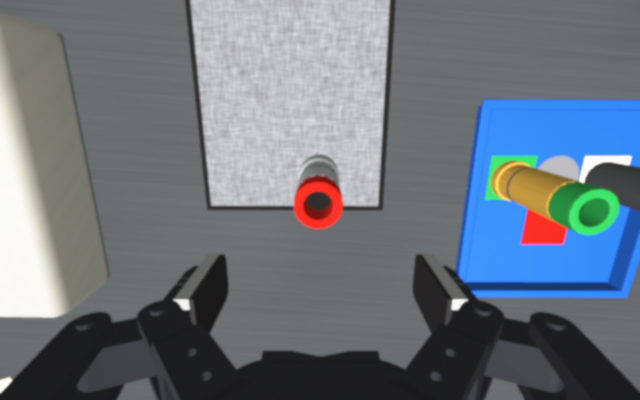

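```bash
python3 -m inch '[[20,0,0,0,0,0,1],[45,0,0,0,0,0,1],[70,0,0,0,0,0,1],[90,0,0,0,0,0,1],[105,0,0,0,0,0,1],[111,0,0,0,0,0,1],[111,0,0,0,0,0,0.3],[111,0,0,0,0,0,0],[111,0,0,0,0,0,-0.2],[111,0,0,0,0,0,-1]]' 60
python3 -m inch '[[0,0,0,0,0,0,-1],[0,0,0,0,0,0,-1],[0,0,0,0,0,0,-1],[0,0,0,0,0,0,-1],[-4,0,0,0,0,0,-1],[-15,0,0,0,0,0,-1],[-40,0,0,0,0,0,-1],[-75,0,0,0,0,0,-1],[-115,0,0,0,0,0,-1],[-150,0,0,0,0,0,-1]]'
python3 -m inch '[[0,-4,12,0,0,0,-1],[0,-12,45,0,0,0,-1],[0,-20,82,0,0,0,-1],[0,-30,120,0,0,0,-1],[0,-38,158,0,0,0,-1],[0,-47,196,0,0,0,-1],[0,-55,232,0,0,0,-1],[0,-61,258,0,0,0,-1],[0,-63.7,270,0,0,0,-1],[0,-63.7,272,0,0,0,-1]]'
python3 -m inch '[[5,0,0,0,0,0,-1],[25,0,0,0,0,0,-1],[55,0,0,0,0,0,-1],[85,0,0,0,0,0,-1],[110,0,0,0,0,0,-1],[125,0,0,0,0,0,-1],[130,0,0,0,0,0,-1],[130,0,0,0,0,0,-1],[130,0,0,0,0,0,-1],[130,0,0,0,0,0,-1]]'
python3 - <<'E'
from h import *
c=cam("wrist");cv2.imwrite("pics/n2.png",cv2.resize(c["image"][90:330,200:440],None,fx=2.5,fy=2.5,interpolation=cv2.INTER_CUBIC))
c=cam("side");cv2.imwrite("pics/n2c.png",cv2.resize(c["image"][250:390,250:410],None,fx=4,fy=4,interpolation=cv2.INTER_CUBIC))
E
```

```text
time_s: 72.1
tcp_pos: [0.4863, -0.0202, 0.0863]
orientation: [[0.003, 0.997, 0.073], [0.0, 0.073, -0.997], [-1.0, 0.003, 0.0]]
force: [-0.7, 1.5, 3.8]
finger_gap: 0.432
time_s: 73.1
tcp_pos: [0.4846, -0.0203, 0.2367]
orientation: [[-0.0, 0.997, 0.073], [-0.0, 0.073, -0.997], [-1.0, -0.0, 0.0]]
force: [1.5, -0.2, -5.5]
finger_gap: 0.428
time_s: 74.1
tcp_pos: [0.4402, -0.2972, 0.2333]
orientation: [[-0.002, 0.997, 0.071], [0.001, 0.071, -0.997], [-1.0, -0.002, -0.001]]
force: [-0.2, 1.1, -4.9]
finger_gap: 0.429
time_s: 75.1
tcp_pos: [0.4424, -0.2969, 0.1064]
orientation: [[0.002, 0.997, 0.073], [-0.002, 0.073, -0.997], [-1.0, 0.002, 0.002]]
force: [-0.0, -0.2, -4.6]
finger_gap: 0.43
```

View pics/n2.png

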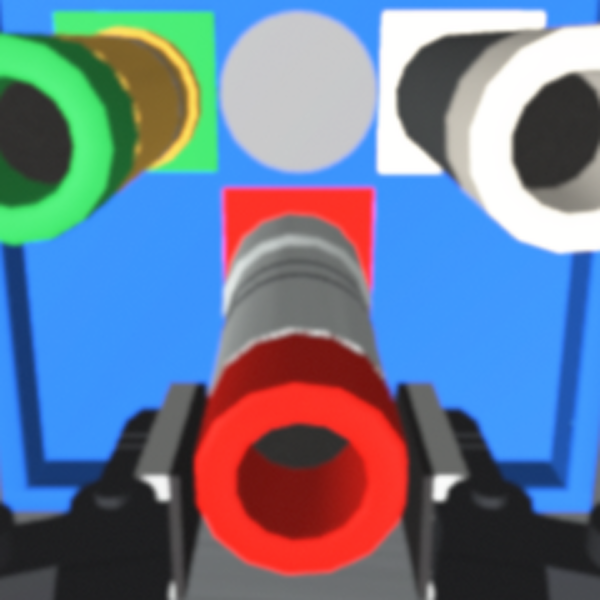

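View pics/n2c.png

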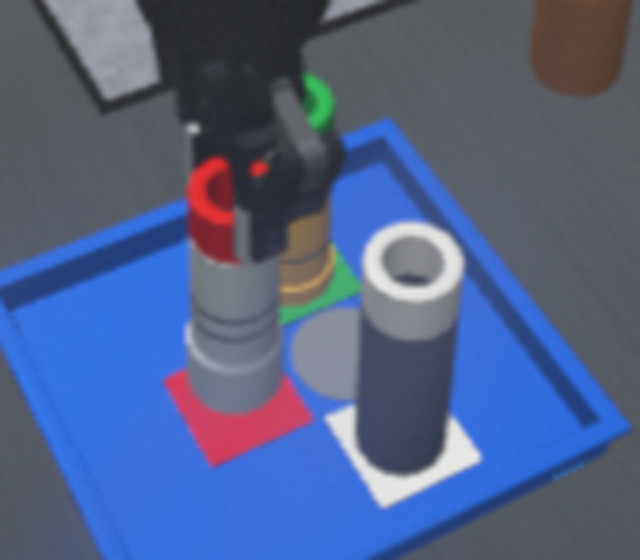

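Red hangs centred over its pad (both in zoom column 299). Lowering.

```bash
python3 -m inch '[[4,0,0,0,0,0,-1],[9,0,0,0,0,0,-1],[13,0,0,0,0,0,-1],[15,0,0,0,0,0,-1],[16,0,0,0,0,0,-1],[16.5,0,0,0,0,0,-1],[17,0,0,0,0,0,-1],[17.5,0,0,0,0,0,-1],[17.5,0,0,0,0,0,-1],[17.5,0,0,0,0,0,-1]]'
```

```text
time_s: 76.2
tcp_pos: [0.4421, -0.2963, 0.0884]
orientation: [[0.001, 0.997, 0.073], [-0.001, 0.073, -0.997], [-1.0, 0.001, 0.001]]
force: [-1.0, 4.4, 5.8]
finger_gap: 0.427
```

```bash
python3 -m inch '[[-0.7,0,0,0,0,0,-1],[-0.7,0,0,0,0,0,-1],[-0.7,0,0,0,0,0,-0.05],[-0.7,0,0,0,0,0,0.1],[-0.7,0,0,0,0,0,0.5],[-0.7,0,0,0,0,0,1],[-4,0,0,0,0,0,1],[-25,0,0,0,0,0,1],[-60,0,0,0,0,0,1],[-95,0,0,0,0,0,1]]'
python3 -m inch '[[-25,0,0,0,0,0,1],[-60,0,0,0,0,0,1],[-80,0,0,0,0,0,1],[-80,-20,0,0,0,0,1],[-80,-40,0,0,0,0,1],[-80,-40,0,0,0,0,1],[-80,-40,0,0,0,0,1],[-80,-40,0,0,0,0,1],[-80,-40,0,0,0,0,1],[-80,-40,0,0,0,0,1]]'
python3 - <<'E'
from h import *
c=cam("wrist")
cv2.imwrite("pics/o_z.png",cv2.resize(c["image"][50:250,210:430],None,fx=3.5,fy=3,interpolation=cv2.INTER_CUBIC))
s=cam("scene","o_s");d=cam("side")
cv2.imwrite("pics/o_d.png",np.hstack([cv2.resize(s["image"][90:190,195:325],(400,308),interpolation=cv2.INTER_CUBIC),cv2.resize(d["image"][250:390,250:410],(400,308),interpolation=cv2.INTER_CUBIC)]))
b=blobs(mask(s["image"],"yellow"),15);print([x for x in b if x[0][0]>480], [x for x in blobs(mask(s["image"],"red")) if x[0][0]<250])
E
```

```text
time_s: 77.2
tcp_pos: [0.4409, -0.2958, 0.1827]
orientation: [[-0.001, 0.997, 0.073], [0.001, 0.073, -0.997], [-1.0, -0.001, -0.001]]
force: [0.3, -0.2, 0.7]
finger_gap: 0.997
time_s: 78.2
tcp_pos: [0.4019, -0.299, 0.2619]
orientation: [[-0.0, 0.997, 0.074], [0.0, 0.074, -0.997], [-1.0, -0.0, -0.0]]
force: [-0.2, -0.1, -0.1]
finger_gap: 1.0
[([510, 200, 19, 13, 100], [519.0, 206.2]), ([509, 209, 19, 10, 62], [517.6, 214.8])] [([222, 179, 13, 13, 133], [227.9, 184.9])]
```

View pics/o_z.png

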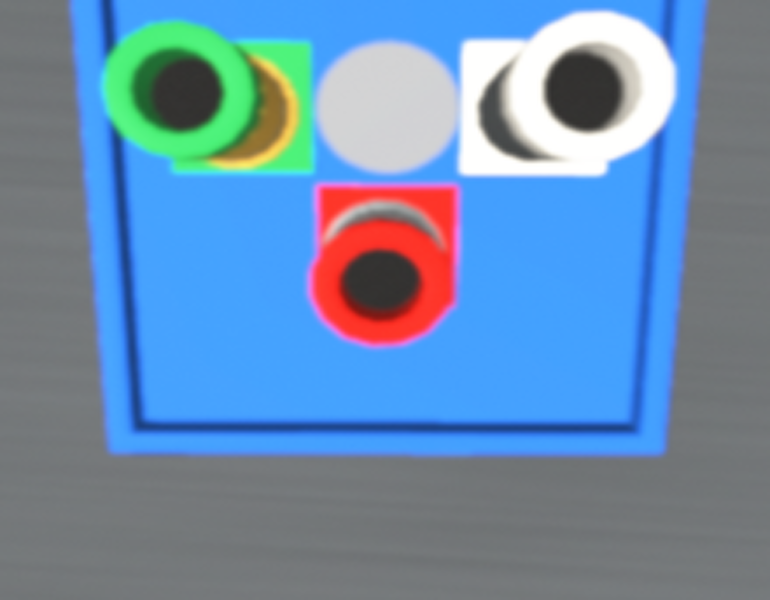

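View pics/o_d.png

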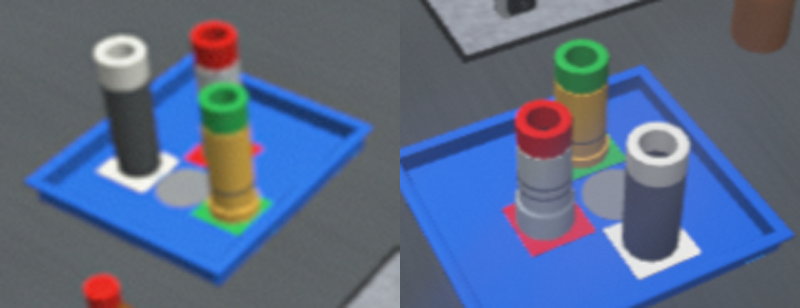

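View pics/o_s.png

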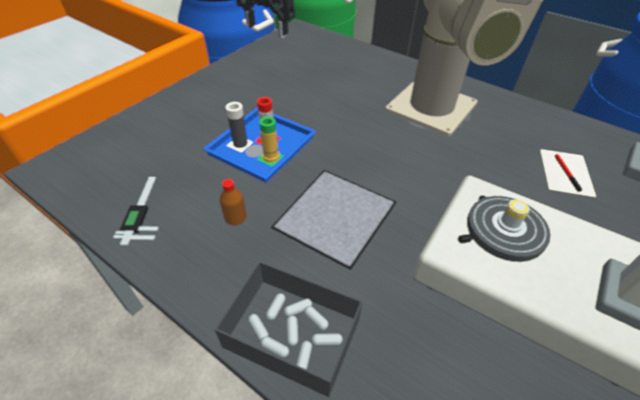

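All three samples stand upright on their own pads and the master stands on the stage. The bottle cap is still at (227.9,184.9), the same pixel as at the start. Handing in.

```bash
python3 -c "
from bench import bot
print(bot.hand_in())"
```

```text
the job is handed in; nothing more can be done
None
```

The job is done and handed in at about 78 s of the 144 s allowed. I moved red, green and white to the mat and set the master on the stage. Then I put each sample back on the pad of its own colour, with the gripper clear of everything at the end.

**Last checks**
- **Master:** it stands upright with its top at 182 mm, less than 0.5 mm from the measured stage centre.
- **Samples:** all three stand upright. Red and white look centred on their pads to about 1 mm. Green is about 1.5 mm off the middle, and I left it there.
- **Oil bottle:** its cap is at the same pixel as at the start.

**What went wrong:** the master slipped out of the first grip, at 40 N, during the lift. I noticed only when the empty gripper was near the stage. It had stayed standing in place on the tray, and the second grip, lower and at 100–110 N with a slow lift, held.

**Disagreements:** the scene and side views put the sample tops 2–3 mm lower than the sizes given.

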